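# Clear the mill deck, then unlatch its clamp arm and hold it open

## Robot

A 6-joint arm with a two-finger parallel gripper is mounted at the origin on the work surface. World frame = base frame: x ahead of the robot, y to its left, z up, the work surface at z = 0. Lengths are in mm, angles in degrees, forces in N, time in s.
With the tool pointing down it reaches from about 350 to 850 mm from the base axis. Payload 8.1 kg.
Tool frame: the origin (TCP) lies midway between the tips of the shut fingers; the grasp point (between the pads) lies hold_point_z behind it (hold_point_z is the distance from the TCP to the grasp point, in mm); z points along the fingers, x is the direction in which the jaws open and shut, and the axes are right-handed (so a half turn about z gives the same grasp; the last joint's range is limited). The gripper opens to 85 mm and grips with 20 to 120 N. Pads are 22 mm wide; open, the fingers measure 114 mm over their backs; the gripper's body (76 mm by 85 mm) begins 54 mm behind the grasp point. The pads swing forward as they close: fully open they stand 13 mm farther back than shut.
Start: joints at [64.664, 7.471, 85.268, -0, 87.261, -4.893], TCP at [209.545, 562.224, 231.292] pointing down, gripper open.
Joint ranges: [-169.43, 169.43], [-51.17, 129.36], [1.28, 143.12], [-76.62, 256.62], [0, 156.53], [-152.29, 152.29]. Speed limits (degrees/s): [136.94, 136.94, 159.86, 180, 180, 180].

## Interface

Orientations are given as [roll, pitch, yaw] about the fixed x, y, z axes, in that order (R = Rz(yaw) Ry(pitch) Rx(roll)).
In Python, from bench import * gives the robot as it stands.
- The arm moves only by the shell command python3 -m pendant 'ROWS' [OPENING] [FORCE]. ROWS is JSON, a list that holds one entry, the list of rows, each a list of 4 numbers: the shift along the tool's x, y, z normalised to -1 to 1, where 1 is 0.02 m, then the turn about the tool's z normalised to -1 to 1, where 1 is 0.08 rad. A call has exactly 10 rows; each row shifts and turns the pose as measured when the row begins, along the tool's axes as they then stand; what a row does not reach is not made up. A row lasts 1/12 s, in which the tool goes at most 41.7 mm and 7.16 degrees, less where a joint would pass 70% of its speed; a pose out of reach is approached as far as the arm can. A call with a number of a shift or a turn outside -1 to 1 is refused whole. A call with a gripper value outside its range is refused whole. OPENING is the gripper's target within -1 to 1 (fully open at 1, half-way at 0, shut at -1), set as the call begins (- or left out, the last holds). The fingers move at their own pace and stop on an object; FORCE is the grip in N (left out, the last holds). Time passes only in rows, so rows that do not move let the fingers close, or fill a call up. It gives the time, the measured TCP pose, the force and the opening at its end, in the units of the state.
- sense(): the state, without advancing time (a new reading comes with each control period).
- snapshot(name): name is "scene" or "top" or "wrist"; returns the picture (384x512x3 uint8, red, green, blue); there is no depth.
- calibration(name): a dict with "mtx" (3x3 intrinsics, pixels), "world_to_cam" (4x4, takes a point from world to camera coordinates); the wrist camera has in their place "hand_eye" (4x4, takes a point from camera to tool coordinates, whose origin is the TCP and whose axes are the tool frame's). Camera axes: x right, y down, z forward; pixel columns grow to the right and rows downward; lengths in mm; the calibration is good to about 2 mm. A picture is of the moment at which its call begins: read the wrist's pose just before it. calibration takes no time and is no camera call.
- hand_in(): hands the job in, once; it reports no verdict.
The state is a dict: "time": time; "joint_pos": joint angles; "qd": joint speeds; "joint_efforts": joint torques, N m; "tool_pos": TCP position; "tcp_rot": TCP orientation; "ft_force": force on the tool from outside, world axes, zero at the start; "wrist_torque": the same for the moment, N m; "finger_gap": finger opening in mm.
Only numpy, scipy, OpenCV 4.12 (cv2) and the standard library are available. Lean on these libraries where they do the work, as an engineer would, in place of code of your own. Each camera call takes 0.05 s, during which the arm holds its last target.

## Task

Pick up the scraper block and with it wipe all four ceramic chips along the mill's blue lane into the yellow catch tray, touching the chips with the scraper only, then stand the scraper back on the bench. Then take the orange tab, pull the latch sideways against its spring as far as it goes, and lift the red clamp arm by it until its free end is about 10 cm up off the ball. Finish still gripping the tab with the arm held up and still, so the jar can be taken out; leave the jar and everything else alone.

Things in the scene. Friction and masses are not known exactly. Their poses are not given: they have to be found in the camera images.
- mixer: bench jar mill bolted down: white housing 280 x 320 mm (its x, y), flat deck on top 45 mm above the bench; origin centre of its underside, on the bench, z up. On the deck half at its -x side the lane; on its +x half the clamp arm over a jar. The hinge cheeks (109 mm above the bench) are the tallest fixed part.
- lane (a point): middle of the blue lane on the deck's surface, at (-80, 0, 45) mm in the mill's frame. The lane is x -138 to -22 mm, y -160 to 160 mm there, flush with the deck, no rims, open at both ends.
- tray (a point): centre of the floor of the fixed yellow catch tray at the lane's +y end, at (-85, 198, 10) mm in the mill's frame. Open on top, inside x -155 to -15 mm and y 160 (the housing wall) to 235 mm; wall tops 34 mm above the bench, below the deck.
- clamp: red clamp arm (the tongue), bar 30 mm wide, 14 mm thick, 0.45 kg. Origin on its hinge axis, at (60, 130, 95) mm in the mill's frame; closed, its axes are parallel to the mill's. It runs along its own -y to the socket. The free end swings up by turning about the arm's own -x axis, 0 to 1.1 rad; no spring or stay: let go, it falls shut. The latch's fork under the ball keeps it down.
- socket (a point): centre of the round dark socket coupler (48 mm across, top 112 mm above the bench when closed) at the clamp arm's free end, 240 mm along its -y from the hinge, over the 30 mm steel ball; 95 mm above the bench when closed.
- latch (a joint): sideways travel of the spring latch, m: 0 shut, 0.024 at its stop. It is carried by the coupler and slides with the orange tab along the arm's -x, away from the coupler. Spring: about 3 N when shut, 9 N at the stop. The fork is clear of the ball from about 0.018; once the arm is up the latch may spring back. The tab can lift the arm.
- scraper: scraper block: blue block 100 x 20 x 26 mm (its x, y, z) with a black upright grip rib on top, 64 mm long in x, 16 mm thick in y, from 26 to 70 mm above its underside; 0.15 kg; origin centre of its underside. Starts standing on the bench.
- tab (a point): grip point on the latch's upright orange tab: 12 mm thick in x, 24 mm wide in y, vertical when closed, 60 mm to the -x side of the socket's centre when the latch is shut. This point lies on its centre line, 138 mm above the bench (43 mm above the hinge axis height) when closed; the tab's top is 21 mm higher.
- chip0: loose white ceramic chip, 22 x 18 x 8 mm, 11 g, starts lying in the blue lane; origin centre of its underside
- chip1: loose white ceramic chip, 22 x 18 x 8 mm, 11 g, starts lying in the blue lane; origin centre of its underside
- chip2: loose white ceramic chip, 22 x 18 x 8 mm, 11 g, starts lying in the blue lane; origin centre of its underside
- chip3: loose white ceramic chip, 22 x 18 x 8 mm, 11 g, starts lying in the blue lane; origin centre of its underside
- jar: closed steel grinding jar, 66 mm across, 52 mm high, standing on the deck under the clamp arm (closed arm's rubber pad 1 mm above it); origin centre of its underside; bystander, loose
- beaker: glass beaker, 72 mm across, 90 mm high; origin centre of its underside; bystander, loose
- vial: small amber vial with blue cap, 28 mm across, 60 mm high; origin centre of its underside; bystander, loose
- petri_dish: clear closed dish, 90 mm across, 16 mm high; origin centre of its underside; bystander, loose
Not all that is in view belongs to the job. Leave any pink look-alike of the scraper alone.

How it is judged:
By the outcome, as a careful person would: the job done as asked, in the order asked, and still so for the second after the job is handed in, while the arm keeps its last pose, push and grip.
It also fails if it takes over 56 s, if anything falls off the work surface, if the arm or the gripper's body presses on something with over 40 N, if the wrist force passes 120 N, or if a joint passes its speed limit or range.

## Working session

There is one attempt and no reset: what is moved stays moved. The work goes in short steps, Python scripts to look and compute and a shell command to move; the robot and the scene stay as the last step left them, time stands still between calls to the robot, and variables do not carry over. Pictures are saved under pics/ and viewed, and the job is handed in when it is done.

```bash
ls; mkdir -p pics; python3 - <<'E'
from bench import *
import cv2
s=sense();print(s)
for n in("scene","top","wrist"):
    im=snapshot(n);cv2.imwrite(f"pics/{n}0.png",im[:,:,::-1]);c=calibration(n);print(n,{k:__import__('numpy').round(v,4).tolist() for k,v in c.items()})
E
```

```text
pics
{'time': 0.0, 'joint_pos': array([ 6.46655997e+01,  7.51366867e+00,  8.53328413e+01,  6.83357156e-04,
        8.72593148e+01, -4.89335300e+00]), 'qd': array([ 0.07794511, -0.01489959,  0.01902446, -0.01083871,  0.01113348,
       -0.01852852]), 'joint_efforts': array([ 1.09252476e-03, -5.69419527e+01, -5.00542867e+01, -4.03195872e-04,
        1.54509838e-02,  2.23633413e-05]), 'tool_pos': array([209.28332411, 561.71927733, 230.22528069]), 'tcp_rot': array([-1.79990293e+02,  1.05380880e-01,  6.95589283e+01]), 'ft_force': array([-1.24270597,  0.39905404, -0.99522727]), 'wrist_torque': array([-0.0466832 ,  0.00546409, -0.01886994]), 'finger_gap': 85.46357074713355}
scene {'mtx': [[385.3638, 0.0, 249.8418], [0.0, 385.3638, 192.1957], [0.0, 0.0, 1.0]], 'world_to_cam': [[-0.6753, 0.7372, -0.0202, 352.8729], [0.4716, 0.4106, -0.7804, -160.3961], [-0.567, -0.5365, -0.625, 1467.6381], [0.0, 0.0, 0.0, 1.0]]}
top {'mtx': [[434.3001, 0.0, 249.4113], [0.0, 434.3001, 191.8653], [0.0, 0.0, 1.0]], 'world_to_cam': [[-0.0163, -0.9998, 0.0064, -25.0374], [-0.9971, 0.0157, -0.0748, 530.6509], [0.0747, -0.0076, -0.9972, 1257.1398], [0.0, 0.0, 0.0, 1.0]]}
wrist {'mtx': [[269.3581, 0.0, 257.2148], [0.0, 269.3581, 192.6072], [0.0, 0.0, 1.0]], 'hand_eye': [[1.0, 0.0003, -0.0001, 0.803], [-0.0002, 0.9449, 0.3274, -84.0502], [0.0002, -0.3274, 0.9449, -142.491], [0.0, 0.0, 0.0, 1.0]]}
```

View pics/top0.png

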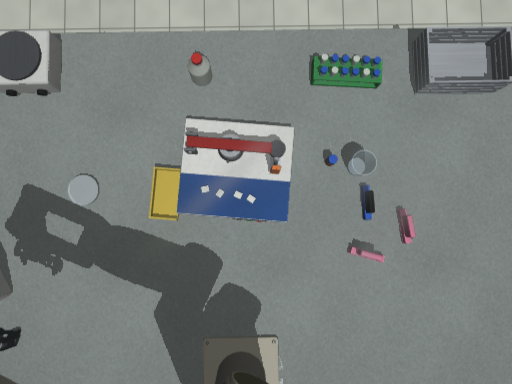

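View pics/scene0.png

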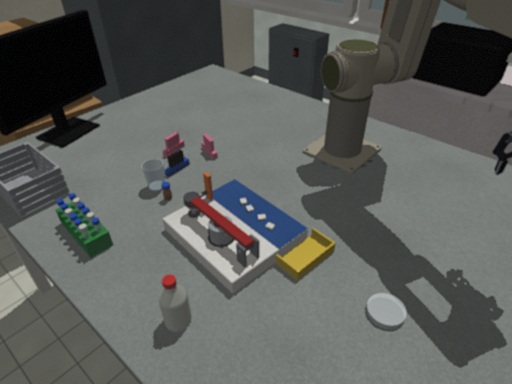

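View pics/wrist0.png

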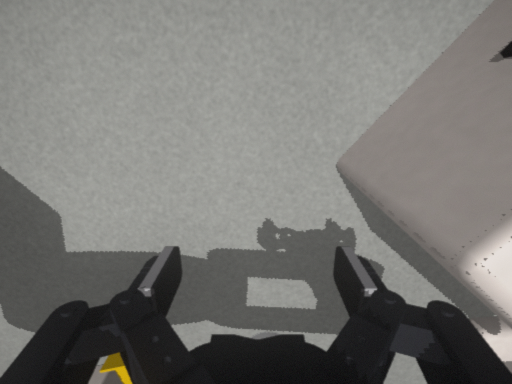

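```bash
python3 - <<'E'
import cv2
im=cv2.imread("pics/top0.png")
cv2.imwrite("pics/c1.png",cv2.resize(im[108:233,140:305],None,fx=4.8,fy=4.8,interpolation=cv2.INTER_CUBIC))
cv2.imwrite("pics/c2.png",cv2.resize(im[145:270,320:430],None,fx=4.8,fy=4.8,interpolation=cv2.INTER_CUBIC))
im=cv2.imread("pics/scene0.png")
cv2.imwrite("pics/c3.png",cv2.resize(im[120:300,130:350],None,fx=3.3,fy=3.3,interpolation=cv2.INTER_CUBIC))
E
```

```text
(no output)
```

View pics/c1.png

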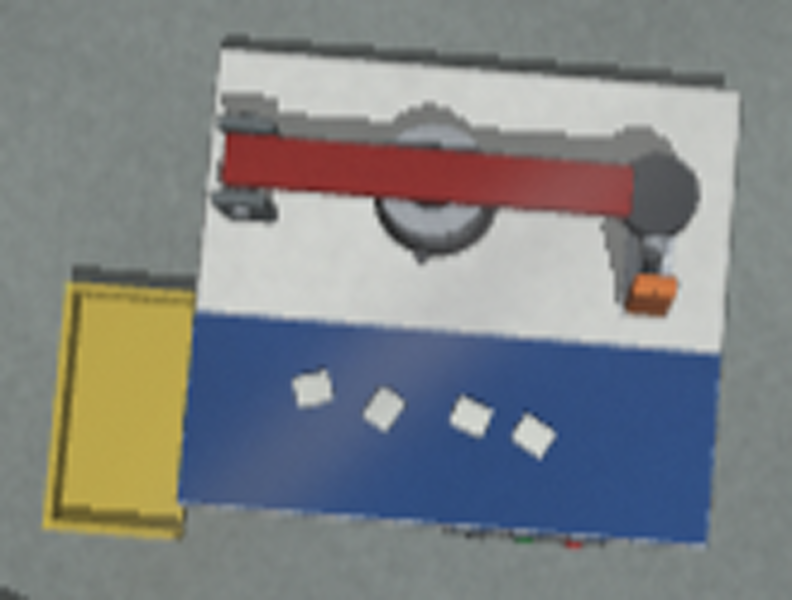

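View pics/c2.png

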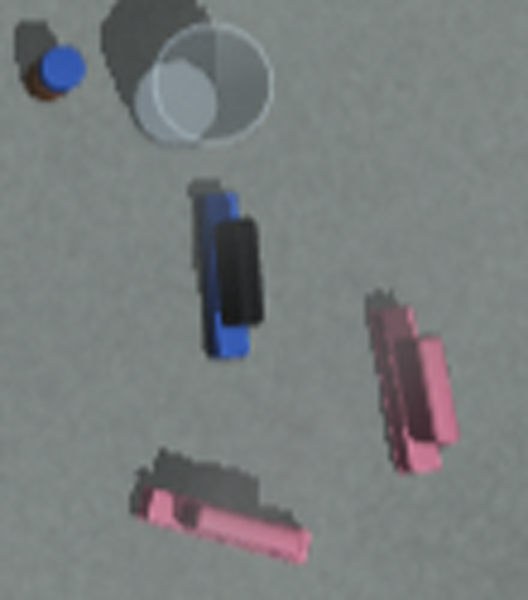

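View pics/c3.png

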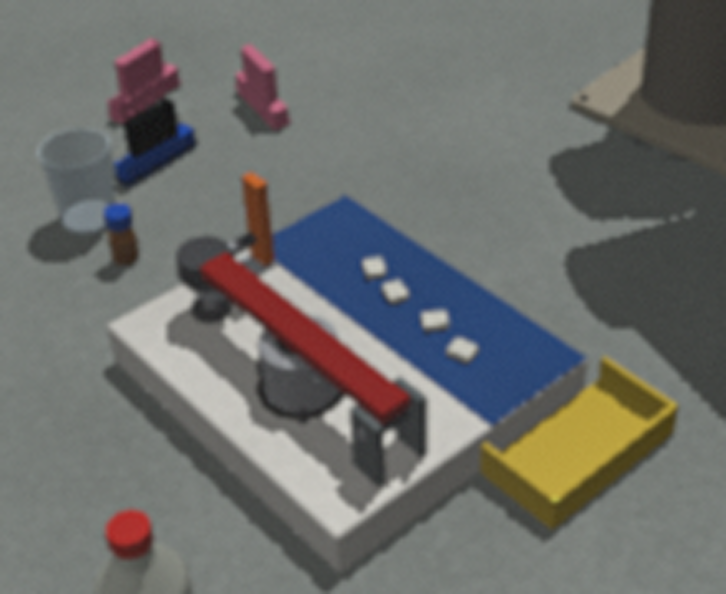

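```bash
cat > h.py <<'E'
import numpy as np,cv2
from bench import *
from scipy.optimize import least_squares
def proj(n,P):
    c=calibration(n);P=np.atleast_2d(P);T=np.array(c["world_to_cam"]);q=P@T[:3,:3].T+T[:3,3];u=q@np.array(c["mtx"]).T;return u[:,:2]/u[:,2:]
def camT(n,s=None):
    c=calibration(n)
    if n!="wrist":return np.linalg.inv(np.array(c["world_to_cam"]))
    from scipy.spatial.transform import Rotation as R
    T=np.eye(4);T[:3,:3]=R.from_euler("xyz",s["tcp_rot"],degrees=True).as_matrix();T[:3,3]=s["tool_pos"];return T@np.array(c["hand_eye"])
def ray(n,uv,z,s=None):
    T=camT(n,s);K=np.array(calibration(n)["mtx"]);uv=np.atleast_2d(np.array(uv,float))
    d=np.c_[uv,np.ones(len(uv))]@np.linalg.inv(K).T@T[:3,:3].T;o=T[:3,3];return o+d*((z-o[2])/d[:,2])[:,None]
def unc(p,f,off): return (np.array(p,float)+.5)/f-.5+np.array(off)
def pose(p,L):
    c,s=np.cos(p[2]),np.sin(p[2]);L=np.atleast_2d(np.array(L,float));return np.c_[p[0]+c*L[:,0]-s*L[:,1],p[1]+s*L[:,0]+c*L[:,1],L[:,2]]
E
python3 - <<'E'
from h import *
L=[[140,160,45],[140,-160,45],[-140,-160,45],[-140,160,45]]
t=unc([[222,47],[741,90],[706,546],[179,503]],4.8,(140,108))
s=unc([[342,542],[108,328],[345,196],[584,360]],3.3,(130,120))
for ww in((1,1),(1,0),(0,1)):
    f=lambda p:np.r_[ww[0]*(proj("top",pose(p,L))-t).ravel(),ww[1]*(proj("scene",pose(p,L))-s).ravel()]
    r=least_squares(f,[500,50,0],x_scale=[100,100,.1]);print(r.x[:2],np.degrees(r.x[2]),np.round(r.fun,1))
    if ww==(1,1):m=r.x
np.save("mill.npy",m)
ch=ray("top",unc([[313,389],[384,409],[471,417],[534,436]],4.8,(140,108)),53)
c,sn=np.cos(m[2]),np.sin(m[2]);R=np.array([[c,sn],[-sn,c]])
print("chips",ch.round(),((ch[:,:2]-m[:2])@R.T).round())
print("socket",pose(m,[60,-110,95]),"tab",pose(m,[0,-110,138]),"tray",pose(m,[-85,198,10]),"lane",pose(m,[-80,0,45]))
Ls=[[-50,10,26],[-50,-10,26],[50,10,26],[50,-10,26],[-32,8,70],[-32,-8,70],[32,8,70],[32,-8,70]]
# local +x ~ world +x, +y left
t=unc([[210,357],[248,357],[203,193],[237,192],[228,327],[263,325],[220,218],[257,218]],4.8,(320,145))
f=lambda p:(proj("top",pose(p,Ls))-t).ravel()
r=least_squares(f,[500,-300,0],x_scale=[100,100,.1]);print(r.x[:2],np.degrees(r.x[2]),np.round(r.fun,1));np.save("scr.npy",r.x)
print("vial",ray("top",unc([[64,68]],4.8,(320,145)),60),"beaker",ray("top",unc([[213,84]],4.8,(320,145)),90))
print("pinks",ray("top",[[367,255],[407,226]],50))
# scene check
p=proj("scene",pose(r.x,Ls));print(((p-np.array([130,120])+.5)*3.3-.5).round())
E
```

```text
[596.09599808   5.42848002] -5.355444703498632 [-1.1 -0.4  0.1 -0.9  0.7 -0.  -0.7  0.3 -1.2 -0.5 -1.2 -0.8  0.4 -0.6
  2.1 -0.8]
[595.37400794   4.68657724] -5.633671907397864 [-0.6 -0.4  0.6 -0.4  0.7  0.5 -0.7  0.3 -0.  -0.  -0.  -0.   0.  -0.
  0.  -0. ]
[597.44967983   6.7040995 ] -5.007669259519959 [-0.  -0.  -0.  -0.   0.  -0.  -0.   0.  -0.7  0.1 -1.4 -0.1 -0.1 -0.2
  2.2 -0.6]
chips [[539.  94.  53.]
 [526.  52.  53.]
 [521.   0.  53.]
 [509. -37.  53.]] [[-65.  83.]
 [-74.  40.]
 [-75. -12.]
 [-83. -51.]]
socket [[ 645.56733788 -109.69139898   95.        ]] tab [[ 585.82924714 -104.09135301  138.        ]] tray [[529.9471879  210.49757791  10.        ]] lane [[516.44521043  12.89520798  45.        ]]
[ 494.8142644  -374.35002369] 1.154568283795339 [ 0.3  0.2 -0.8 -0.1 -0.2  0.2 -0.5  0.2  1.  -0.2 -0.6  0.   1.4 -0.1
 -0.6 -0.3]
vial [[ 618.57023022 -274.31734627   60.        ]] beaker [[ 603.36738966 -354.88969814   90.        ]]
pinks [[ 342.53980395 -364.9028616    50.        ]
 [ 422.88961383 -482.53758216   50.        ]]
[[199. 129.]
 [186. 123.]
 [127. 170.]
 [115. 163.]
 [180. 101.]
 [170.  96.]
 [133. 127.]
 [123. 122.]]
```

Candidates for the scraper in the top view are the blue block with a black rib at (369,202), a pink one at (367,255) and a pink one at (407,226). The close crop confirms the one at (369,202) is blue and black, so I'm choosing that.

```bash
cat >> h.py <<'E'
def to(x,y,z,yaw):
    s=sense();p=s["tool_pos"];a=np.radians(s["tcp_rot"][2]);d=np.array([x,y,z])-p
    u=np.array([np.cos(a)*d[0]+np.sin(a)*d[1],np.sin(a)*d[0]-np.cos(a)*d[1],-d[2]])/20
    t=-((yaw-s["tcp_rot"][2]+180)%360-180)/np.degrees(.08)
    print("t",round(s["time"],2),"pos",p.round(1),"yaw",s["tcp_rot"][2].round(2),"units",u.round(2),"turn",round(t,2),"gap",round(s["finger_gap"],1),"F",s["ft_force"].round(1))
E
python3 -c "
import bench;print([n for n in dir(bench) if n[0]!='_']);print(getattr(bench,'hold_point_z',None))
from h import *
to(495,-374,150,91)"
python3 -m pendant '[[[-1,0.7,0,-0.5],[-1,0.7,0,-0.5],[-1,0.7,0,-0.5],[-1,0.7,0,-0.5],[-1,0.7,0,-0.5],[-1,0.7,0,-0.5],[-1,0.7,0,-0.5],[-1,0.7,0,-0.5],[-1,0.7,0,-0.5],[-1,0.7,0,-0.5]]]' 1 60; python3 -c "
from h import *
to(495,-374,150,91)"
```

```text
['PlanningError', 'calibration', 'hand_in', 'hold_point_z', 'sense', 'snapshot']
18.700000000000003
t 0.15 pos [209.4 561.8 230.5] yaw 69.56 units [-38.86  29.72   4.02] turn -4.68 gap 85.5 F [-0.1 -0.1  0.6]
time: 0.98
tool_pos: [311.7, 334.9, 225.6]
tcp_rot: [-179.6, 0.3, 93.9]
ft_force: [-0.5, -0.1, 0.6]
finger_gap: 85.3
t 0.98 pos [311.7 334.9 225.6] yaw 93.93 units [-35.99   6.72   3.78] turn 0.64 gap 85.3 F [-0.5 -0.1  0.6]
```

```bash

python3 -m pendant '[[[-1,0.3,0,0.06],[-1,0.3,0,0.06],[-1,0.3,0,0.06],[-1,0.3,0,0.06],[-1,0.3,0,0.06],[-1,0.3,0,0.06],[-1,0.3,0,0.06],[-1,0.3,0,0.06],[-1,0.3,0,0.06],[-1,0.3,0,0.06]]]' 
python3 -m pendant '[[[-1,0.3,0,0],[-1,0.3,0,0],[-1,0.3,0,0],[-1,0.3,0,0],[-1,0.3,0,0],[-1,0.3,0,0],[-1,0.3,0,0],[-1,0.3,0,0],[-1,0.3,0,0],[-1,0.3,0,0]]]'; python3 -c "
from h import *
to(495,-374,200,91)"
```

```text
time: 1.82
tool_pos: [382.9, 126.7, 224.3]
tcp_rot: [-179.5, 0.4, 91.2]
ft_force: [0.7, -0.5, -0.0]
finger_gap: 85.6
time: 2.65
tool_pos: [447.1, -82.8, 223.4]
tcp_rot: [-179.4, 0.4, 91.2]
ft_force: [0.9, 0.8, 0.7]
finger_gap: 85.7
t 2.65 pos [447.1 -82.8 223.4] yaw 91.16 units [-14.6    2.1    1.17] turn 0.04 gap 85.7 F [0.9 0.8 0.7]
```

```bash

python3 -m pendant '[[[-1,0.15,0,0],[-1,0.15,0,0],[-1,0.15,0,0],[-1,0.15,0,0],[-1,0.15,0,0],[-1,0.15,0,0],[-1,0.15,0,0],[-1,0.15,0,0],[-1,0.15,0,0],[-1,0.15,0,0]]]' 
python3 -m pendant '[[[-1,0.1,0.4,0],[-1,0.1,0.4,0],[-1,0.1,0.4,0],[-1,0.1,0.4,0],[-0.3,0,0.4,0],[0,0,0.4,0],[0,0,0.4,0],[0,0,0,0],[0,0,0,0],[0,0,0,0]]]'; python3 - <<'E'
from h import *
to(495,-374,200,91)
s=sense();im=snapshot("wrist");cv2.imwrite("pics/w1.png",im[:,:,::-1]);import pickle;pickle.dump(s,open("w1.pkl","wb"))
E
```

```text
time: 3.48
tool_pos: [480.1, -292.2, 220.8]
tcp_rot: [-179.2, 0.2, 91.1]
ft_force: [0.2, 0.4, 0.9]
finger_gap: 85.2
time: 4.32
tool_pos: [487.5, -382.3, 158.4]
tcp_rot: [-179.0, 0.0, 91.0]
ft_force: [0.3, -0.6, -0.2]
finger_gap: 85.6
t 4.32 pos [ 487.5 -382.3  158.4] yaw 90.98 units [ 0.41  0.38 -2.08] turn -0.0 gap 85.6 F [ 0.3 -0.6 -0.2]
```

View pics/w1.png

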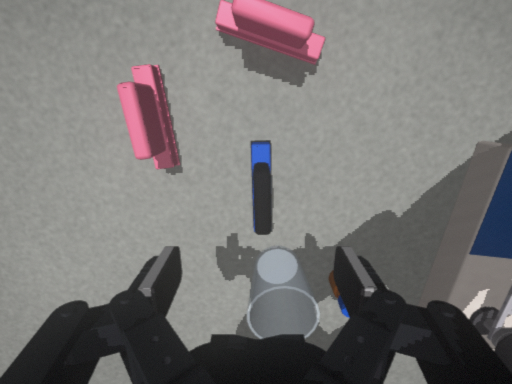

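```bash
python3 - <<'E'
from h import *
import pickle
s=pickle.load(open("w1.pkl","rb"))
im=cv2.imread("pics/w1.png");cv2.imwrite("pics/w1c.png",cv2.resize(im[130:250,210:320],None,fx=5,fy=5,interpolation=cv2.INTER_CUBIC))
print(ray("wrist",[[261,165],[263,233]],70,s),ray("wrist",[[260,142]],26,s))
E
```

```text
[[ 456.52776593 -378.98607031   70.        ]
 [ 522.5330252  -375.6393996    70.        ]] [[ 442.25326823 -379.73825217   26.        ]]
```

View pics/w1c.png

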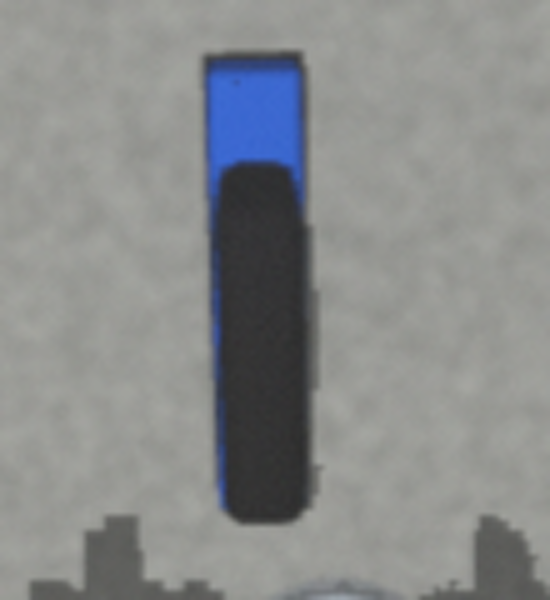

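```bash

python3 -m pendant '[[[0.13,0.1,0.8,-0.1],[0.13,0.1,0.8,-0.1],[0,0,0.8,0],[0,0,0.8,0],[0,0,0.8,0],[0,0,0.8,0],[0,0,0.5,0],[0,0,0.3,0],[0,0,0,0],[0,0,0,0]]]' ; python3 - <<'E'
from h import *
to(491,-377,32,92)
E
```

```text
time: 5.2
tool_pos: [497.0, -376.5, 53.3]
tcp_rot: [-179.7, 0.6, 92.3]
ft_force: [-0.1, 0.0, 0.3]
finger_gap: 85.2
t 5.2 pos [ 497.  -376.5   53.3] yaw 92.32 units [-0.01 -0.3   1.06] turn 0.07 gap 85.2 F [-0.1  0.   0.3]
```

```bash

python3 -m pendant '[[[0,-0.15,0.4,0],[0,-0.15,0.4,0],[0,0,0.3,0],[0,0,0,0],[0,0,0,0],[0,0,0,0],[0,0,0,0],[0,0,0,0],[0,0,0,0],[0,0,0,0]]]' ; python3 - <<'E'
from h import *
to(491,-377,32,92)
s=sense();im=snapshot("wrist");cv2.imwrite("pics/w2.png",im[:,:,::-1])
E
```

```text
time: 6.03
tool_pos: [492.3, -379.1, 33.5]
tcp_rot: [-180.0, 0.9, 92.3]
ft_force: [0.2, -0.6, -0.1]
finger_gap: 85.5
t 6.03 pos [ 492.3 -379.1   33.5] yaw 92.3 units [ 0.11 -0.06  0.07] turn 0.06 gap 85.5 F [ 0.2 -0.6 -0.1]
```

View pics/w2.png

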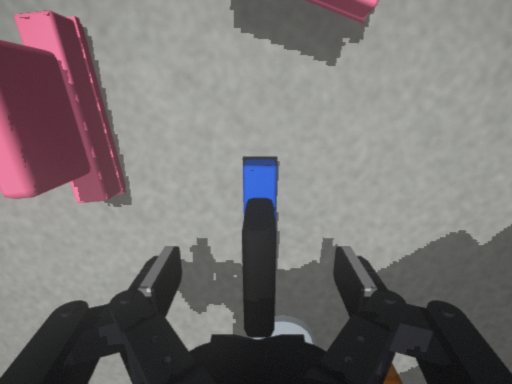

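The rib (cols 245-275) sits centred between the finger tips (cols 180 and 335) and is parallel to the pads, so I'm closing now.

```bash

python3 -m pendant '[[[0.05,0,0.05,0],[0,0,0,0],[0,0,0,0],[0,0,0,0],[0,0,0,0],[0,0,0,0],[0,0,0,0],[0,0,0,0],[0,0,0,0],[0,0,0,0]]]' -1 70; python3 - <<'E'
from h import *
to(491,-377,32,92)
print(pose(np.load("mill.npy"),[[-77,-100,45],[-77,162,45],[-77,60,45]]))
E
```

```text
time: 6.92
tool_pos: [492.7, -377.9, 32.9]
tcp_rot: [180.0, 0.9, 92.3]
ft_force: [0.4, -0.1, 0.8]
finger_gap: 15.0
t 6.92 pos [ 492.7 -377.9   32.9] yaw 92.31 units [ 0.05 -0.08  0.05] turn 0.07 gap 15.0 F [ 0.4 -0.1  0.8]
[[510.09870502 -86.94827889  45.        ]
 [534.55223909 173.90805067  45.        ]
 [525.03216094  72.35329642  45.        ]]
```

```bash

python3 -m pendant '[[[0,0,-0.7,0],[0,0,-1,0],[0,0,-1,0],[0.5,0.1,-1,0.2],[0.8,0.1,-0.8,0.2],[1,0.1,-0.5,0.3],[1,0.1,0,0.3],[1,0.1,0,0.3],[1,0.1,0,0.2],[1,0.1,0,0.2]]]'; python3 - <<'E'
from h import *
to(509,-95,130,84.6)
E
```

```text
time: 7.75
tool_pos: [509.0, -250.1, 144.0]
tcp_rot: [179.7, 1.0, 83.8]
ft_force: [0.9, -0.2, -1.2]
finger_gap: 15.7
t 7.75 pos [ 509.  -250.1  144. ] yaw 83.82 units [ 7.71 -0.84  0.7 ] turn -0.17 gap 15.7 F [ 0.9 -0.2 -1.2]
```

```bash

python3 -m pendant '[[[1,-0.1,0,-0.1],[1,-0.1,0,-0.1],[1,-0.1,0,0],[1,-0.1,0,0],[1,-0.1,0,0],[1,-0.1,0,0],[0.9,0,0,0],[0.5,0,0,0],[0,0,0,0],[0,0,0,0]]]'; python3 - <<'E'
from h import *
to(509,-95,82,84.6)
for n in("scene","top","wrist"):
    im=snapshot(n);cv2.imwrite(f"pics/{n}3.png",im[:,:,::-1])
t=cv2.imread("pics/top3.png")[100:240,140:310];s=cv2.imread("pics/scene3.png")[110:250,140:310]
cv2.imwrite("pics/m3.png",cv2.resize(np.hstack([t,s]),None,fx=2.3,fy=2.3,interpolation=cv2.INTER_CUBIC))
E
```

```text
time: 8.58
tool_pos: [511.9, -91.4, 151.3]
tcp_rot: [179.3, 1.1, 84.9]
ft_force: [-0.9, -0.7, -2.2]
finger_gap: 15.4
t 8.58 pos [511.9 -91.4 151.3] yaw 84.92 units [-0.19 -0.13  3.47] turn 0.07 gap 15.4 F [-0.9 -0.7 -2.2]
```

View pics/m3.png

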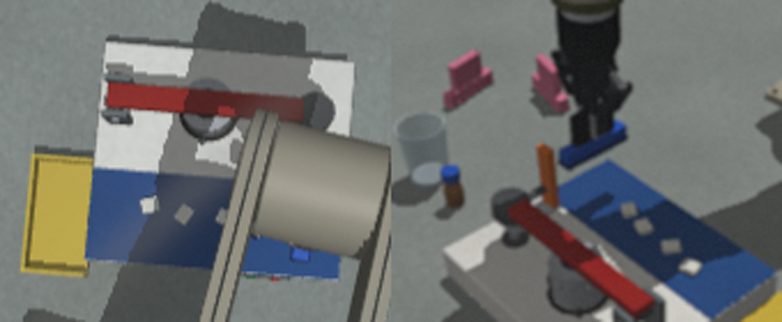

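View pics/wrist3.png

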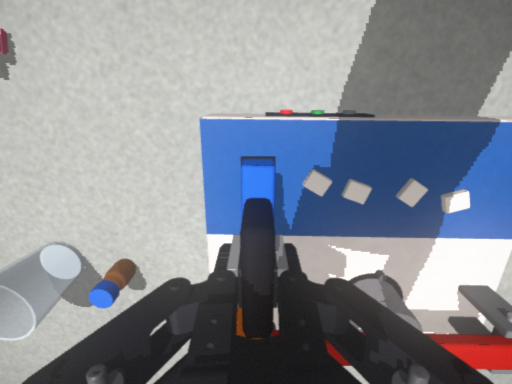

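```bash
python3 - <<'E'
from h import *
s=sense();m=np.load("mill.npy");c,sn=np.cos(m[2]),np.sin(m[2]);R=np.array([[c,sn],[-sn,c]])
f=lambda P:((P[:,:2]-m[:2])@R.T).round(1)
p=ray("wrist",[[203,119],[500,121],[208,236],[511,239],[330,236]],45,s);print("edges mill",f(p))
print("chips",f(ray("wrist",[[317,183],[357,192],[411,193],[456,202]],52,s)))
z=s["tool_pos"][2]-32.9
print("scraper end top",f(ray("wrist",[[243,165],[274,165]],z+26,s)),"rib",f(ray("wrist",[[257,200],[258,333]],z+70,s)),"tcp",f(s["tool_pos"][None]))
E
```

```text
edges mill [[-140.6 -155.2]
 [-140.2  106. ]
 [ -22.8 -157.6]
 [ -23.7  152.4]
 [ -24.6  -31.4]]
chips [[-83.9 -50.7]
 [-75.4 -12.5]
 [-74.9  37.9]
 [-66.3  81.7]]
scraper end top [[-123.4 -112.9]
 [-123.6  -95.4]] rib [[-119.5 -104. ]
 [ -47.2 -103.3]] tcp [[ -74.8 -105.2]]
```

```bash

python3 -m pendant '[[[0,0,0.7,0],[0,0,0.7,0],[0,0,0.7,0],[0,0,0.5,0],[0,0,0.3,0],[0,0,0,0],[0,0,0,0],[0,0,0,0],[0,0,0,0],[0,0,0,0]]]'; python3 - <<'E'
from h import *
m=np.load("mill.npy")
to(*pose(m,[-75,165,80])[0],84.6)
E
```

```text
time: 9.57
tool_pos: [513.8, -100.5, 93.2]
tcp_rot: [179.2, 1.2, 84.4]
ft_force: [0.1, -0.5, -0.7]
finger_gap: 15.4
t 9.57 pos [ 513.8 -100.5   93.2] yaw 84.36 units [13.91 -0.21  0.66] turn -0.05 gap 15.4 F [ 0.1 -0.5 -0.7]
```

```bash
cat >> h.py <<'E'
def to3(x,y,z,yaw):
    from scipy.spatial.transform import Rotation as R
    s=sense();M=R.from_euler("xyz",s["tcp_rot"],degrees=True).as_matrix()
    u=M.T@(np.array([x,y,z])-s["tool_pos"])/20
    t=-((yaw-s["tcp_rot"][2]+180)%360-180)/np.degrees(.08)
    print("t",round(s["time"],2),"pos",s["tool_pos"].round(1),"rot",s["tcp_rot"].round(2),"units",u.round(2),"turn",round(t,2),"gap",round(s["finger_gap"],1),"F",s["ft_force"].round(1),"tq",s["wrist_torque"].round(2))
E
python3 -m pendant '[[[0,0,0.3,0],[0,0,0.3,0],[0,0,0,0],[0,0,0,0],[0.4,0,0,0],[0.4,0,0,0],[0.4,0,0,0],[0.4,0,0,0],[0.4,0,0,0],[0.4,0,0,0]]]'; python3 - <<'E'
from h import *
m=np.load("mill.npy")
to3(*pose(m,[-75,165,80])[0],84.6)
E
```

```text
time: 10.4
tool_pos: [520.2, -49.1, 80.6]
tcp_rot: [179.0, 1.2, 84.3]
ft_force: [-0.2, -0.1, -1.4]
finger_gap: 15.3
t 10.4 pos [520.2 -49.1  80.6] rot [178.99   1.24  84.32] units [11.31 -0.29 -0.22] turn -0.06 gap 15.3 F [-0.2 -0.1 -1.4] tq [0.01 0.02 0.01]
```

```bash

python3 -m pendant '[[[0.5,-0.01,0,0],[0.5,-0.01,0,0],[0.5,-0.01,0,0],[0.5,-0.01,0,0],[0.5,-0.01,0,0],[0.5,-0.01,0,0],[0.5,-0.01,0,0],[0.5,-0.01,0,0],[0.5,-0.01,0,0],[0.5,-0.01,0,0]]]'; python3 - <<'E'
from h import *
m=np.load("mill.npy")
to3(*pose(m,[-75,165,80])[0],84.6)
for n in ("wrist",):
    im=snapshot(n);cv2.imwrite(f"pics/{n}4.png",im[:,:,::-1])
E
```

```text
time: 11.23
tool_pos: [528.9, 62.2, 78.7]
tcp_rot: [178.9, 1.3, 84.4]
ft_force: [0.3, -3.0, 1.9]
finger_gap: 15.4
t 11.23 pos [528.9  62.2  78.7] rot [178.93   1.27  84.41] units [ 5.73 -0.16 -0.2 ] turn -0.04 gap 15.4 F [ 0.3 -3.   1.9] tq [-0.39  0.1   0.12]
```

View pics/wrist4.png

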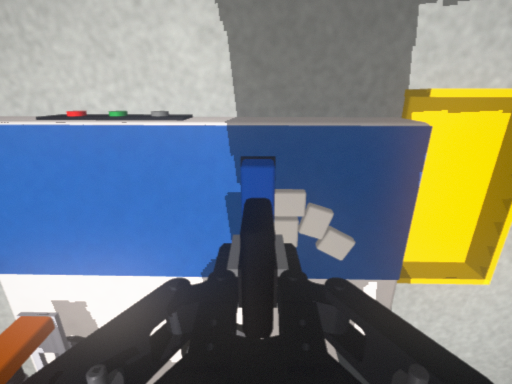

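```bash
python3 - <<'E'
from h import *
s=sense();m=np.load("mill.npy");c,sn=np.cos(m[2]),np.sin(m[2]);R=np.array([[c,sn],[-sn,c]])
f=lambda P:((P[:,:2]-m[:2])@R.T).round(1)
print("chips",f(ray("wrist",[[290,202],[285,235],[316,220],[335,243],[345,258]],53,s)),f(s["tool_pos"][None]), f(ray("wrist",[[410,279],[430,123],[489,280]],45,s)))
E
```

```text
chips [[-90.9  74. ]
 [-66.   71.5]
 [-77.8  92.2]
 [-60.  106.8]
 [-47.7 115.1]] [[-72.2  52. ]] [[ -24.   169.8]
 [-141.2  159.8]
 [ -23.8  229.7]]
```

```bash

python3 -m pendant '[[[0.4,-0.01,-0.04,0],[0.4,-0.01,-0.04,0],[0.4,-0.01,-0.02,0],[0.4,-0.01,-0.02,0],[0.4,-0.01,-0.02,0],[0.4,-0.01,-0.02,0],[0.4,-0.01,-0.02,0],[0.4,-0.01,-0.02,0],[0.35,-0.01,-0.02,0],[0.3,-0.01,-0.02,0]]]'; python3 - <<'E'
from h import *
m=np.load("mill.npy")
to3(*pose(m,[-75,167,80])[0],84.6)
for n in ("wrist",):
    im=snapshot(n);cv2.imwrite(f"pics/{n}5.png",im[:,:,::-1])
E
```

```text
time: 12.12
tool_pos: [534.4, 148.8, 81.4]
tcp_rot: [179.0, 1.2, 84.4]
ft_force: [-0.6, -0.4, -0.8]
finger_gap: 15.4
t 12.12 pos [534.4 148.8  81.4] rot [179.     1.2   84.41] units [ 1.5  -0.02  0.04] turn -0.04 gap 15.4 F [-0.6 -0.4 -0.8] tq [-0.01  0.02 -0.01]
```

View pics/wrist5.png

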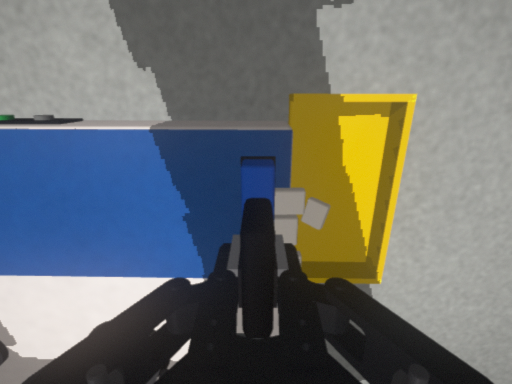

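```bash

python3 -m pendant '[[[0.25,0,0.01,0],[0.25,0,0,0],[0.25,0,0,0],[0.25,0,0,0],[0.25,0,0,0],[0.25,0,0,0],[0.2,0,0,0],[0.1,0,0,0],[0,0,0,0],[0,0,0,0]]]'; python3 - <<'E'
from h import *
m=np.load("mill.npy")
to3(*pose(m,[-75,167,80])[0],84.6)
for n in ("wrist","scene"):
    im=snapshot(n);cv2.imwrite(f"pics/{n}6.png",im[:,:,::-1])
t=cv2.imread("pics/wrist6.png")[90:390,170:440];s=cv2.imread("pics/scene6.png")[190:290,240:350]
cv2.imwrite("pics/m6.png",np.hstack([cv2.resize(t,(405,450)),cv2.resize(s,(390,450))]))
E
```

```text
time: 13.0
tool_pos: [538.4, 189.7, 80.5]
tcp_rot: [179.0, 1.2, 84.4]
ft_force: [-0.0, 0.2, -1.6]
finger_gap: 14.6
t 13.0 pos [538.4 189.7  80.5] rot [178.99   1.17  84.45] units [-0.55 -0.02  0.03] turn -0.03 gap 14.6 F [-0.   0.2 -1.6] tq [ 0.06  0.02 -0.01]
```

View pics/m6.png

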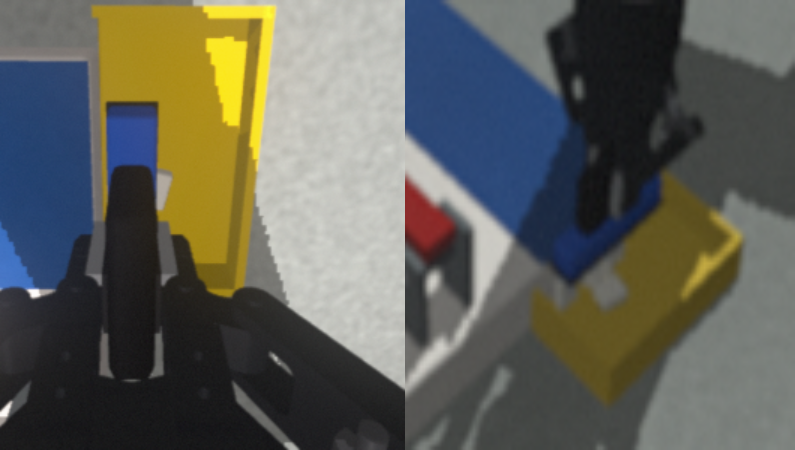

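```bash

python3 -m pendant '[[[0,0,-0.6,0],[0,0,-1,0],[0,0,-1,0],[-0.3,-0.1,-1,0],[-0.8,-0.3,-0.6,0],[-1,-0.4,0,0],[-1,-0.4,0,0],[-1,-0.4,0,0],[-1,-0.4,0,0],[-1,-0.4,0,0]]]'; python3 - <<'E'
from h import *
to3(450,-250,100,90)
for n in ("wrist","scene","top"):
    im=snapshot(n);cv2.imwrite(f"pics/{n}7.png",im[:,:,::-1])
t=cv2.imread("pics/wrist7.png");s=cv2.imread("pics/scene7.png")[190:290,240:350];p=cv2.imread("pics/top7.png")[150:230,140:230]
cv2.imwrite("pics/m7.png",np.hstack([cv2.resize(p,(394,350)),cv2.resize(s,(390,350))]))
E
```

```text
time: 13.93
tool_pos: [477.1, 71.7, 179.6]
tcp_rot: [178.6, 1.1, 84.6]
ft_force: [0.2, 0.1, -2.2]
finger_gap: 15.5
t 13.93 pos [477.1  71.7 179.6] rot [178.59   1.09  84.55] units [-16.06   0.07   4.29] turn -1.19 gap 15.5 F [ 0.2  0.1 -2.2] tq [0.02 0.01 0.01]
```

View pics/m7.png

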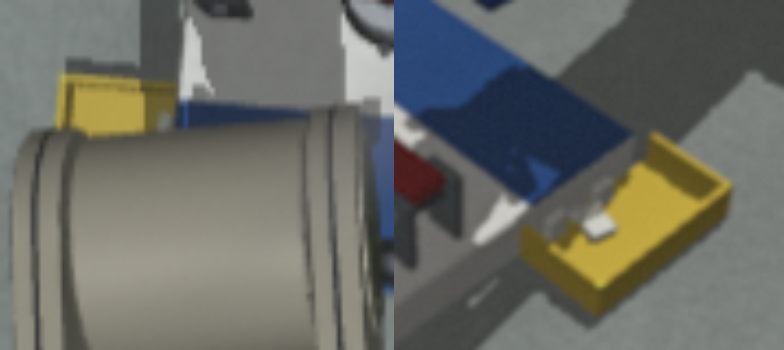

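View pics/wrist7.png

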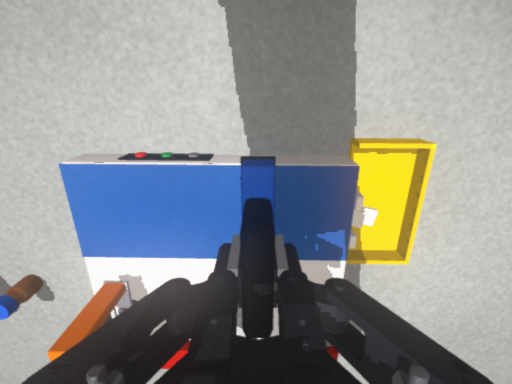

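```bash
python3 - <<'E'
import cv2,numpy as np
s=cv2.imread("pics/scene7.png")[225:285,270:340];w=cv2.imread("pics/wrist7.png")[130:275,335:445]
s=cv2.convertScaleAbs(s,alpha=1.5);w=cv2.convertScaleAbs(w,alpha=1.3)
cv2.imwrite("pics/m8.png",np.hstack([cv2.resize(s,(420,360),interpolation=2),cv2.resize(w,(273,360),interpolation=2)]))
E
```

```text
(no output)
```

View pics/m8.png

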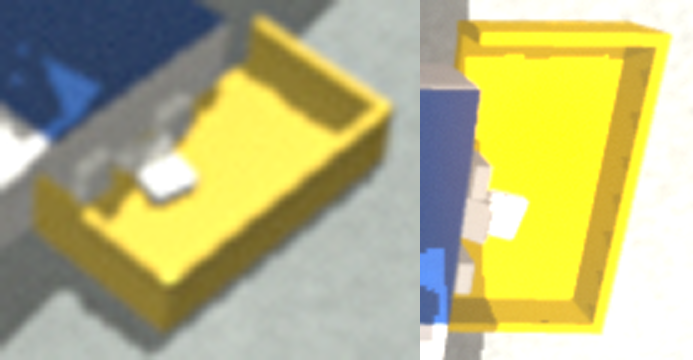

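The picture shows four chips in the tray, one flat and three leaning on the housing wall, and an empty lane. I'm now taking the scraper back to the bench.

```bash

python3 -m pendant '[[[-1,0,0,-0.05],[-1,0,0,-0.05],[-1,0,0,-0.05],[-1,0,0,-0.05],[-1,0,0,-0.05],[-1,0,0,-0.05],[-1,0,0,-0.05],[-1,0,0,-0.05],[-1,0,0,-0.05],[-1,0,0,-0.05]]]'
python3 -m pendant '[[[-1,0,0,-0.05],[-1,0,0.2,-0.05],[-1,0,0.4,-0.05],[-0.8,0,0.5,-0.05],[-0.4,0,0.6,-0.05],[0,0,0.6,0],[0,0,0.6,0],[0,0,0.5,0],[0,0,0.3,0],[0,0,0,0]]]'
python3 - <<'E'
from h import *
to3(450,-250,33,90)
E
```

```text
time: 14.92
tool_pos: [466.3, -128.0, 190.0]
tcp_rot: [178.1, 0.9, 87.3]
ft_force: [0.5, -1.1, -1.7]
finger_gap: 15.6
time: 15.75
tool_pos: [470.6, -216.2, 116.8]
tcp_rot: [177.8, 0.9, 88.4]
ft_force: [-0.7, -0.6, -2.2]
finger_gap: 15.2
t 15.75 pos [ 470.6 -216.2  116.8] rot [177.8    0.92  88.45] units [-1.65 -1.14  4.18] turn -0.34 gap 15.2 F [-0.7 -0.6 -2.2] tq [-0.01  0.08 -0.01]
```

```bash

python3 -m pendant '[[[-0.5,-0.2,0.6,-0.05],[-0.5,-0.2,0.8,-0.05],[-0.2,-0.1,0.8,-0.05],[0,0,0.8,0],[0,0,0.4,0],[0,0,0.2,0],[0,0,0,0],[0,0,0,0],[0,0,0,0],[0,0,0,0]]]'
python3 - <<'E'
from h import *
to3(460,-245,33,90)
E
```

```text
time: 16.58
tool_pos: [464.8, -242.1, 43.7]
tcp_rot: [177.6, 1.1, 89.5]
ft_force: [0.0, -0.4, -1.4]
finger_gap: 15.1
t 16.58 pos [ 464.8 -242.1   43.7] rot [177.57   1.11  89.53] units [-0.14 -0.26  0.53] turn -0.1 gap 15.1 F [ 0.  -0.4 -1.4] tq [-0.01  0.05 -0.04]
```

```bash

python3 -m pendant '[[[0,0,0.2,0],[0,0,0.15,0],[0,0,0.1,0],[0,0,0.05,0],[0,0,0,0],[0,0,0,0],[0,0,0,0],[0,0,0,0],[0,0,0,0],[0,0,0,0]]]'
python3 - <<'E'
from h import *
to3(460,-245,33,90)
E
```

```text
time: 17.42
tool_pos: [467.2, -243.1, 35.3]
tcp_rot: [177.3, 1.2, 89.6]
ft_force: [0.6, 0.2, -1.8]
finger_gap: 15.2
t 17.42 pos [ 467.2 -243.1   35.3] rot [177.35   1.24  89.57] units [-0.09 -0.36  0.1 ] turn -0.09 gap 15.2 F [ 0.6  0.2 -1.8] tq [0.03 0.   0.02]
```

```bash

python3 -m pendant '[[[0,0,0.15,0],[0,0,0.1,0],[0,0,0.05,0],[0,0,0.05,0],[0,0,0,0],[0,0,0,0],[0,0,0,0],[0,0,0,0],[0,0,0,0],[0,0,0,0]]]'
python3 - <<'E'
from h import *
to3(460,-245,33,90)
E
```

```text
time: 18.25
tool_pos: [470.0, -244.0, 33.4]
tcp_rot: [177.1, 1.3, 89.6]
ft_force: [-0.5, 0.0, 1.5]
finger_gap: 15.2
t 18.25 pos [ 470.  -244.    33.4] rot [177.14   1.31  89.56] units [-0.05 -0.5  -0.01] turn -0.1 gap 15.2 F [-0.5  0.   1.5] tq [ 0.08  0.16 -0.03]
```

```bash

python3 -m pendant '[[[0,0,0,0],[0,0,0,0],[0,0,0,0],[0,0,0,0],[0,0,0,0],[0,0,0,0],[0,0,0,0],[0,0,-0.4,0],[0,0,-0.8,0],[0,0,-1,0]]]' 1
python3 - <<'E'
from h import *
to3(460,-245,190,0)
s=sense();im=snapshot("wrist");cv2.imwrite("pics/w9.png",im[:,:,::-1])
E
```

```text
time: 19.08
tool_pos: [464.9, -241.1, 74.6]
tcp_rot: [177.5, 1.1, 89.6]
ft_force: [-0.0, 0.1, 0.7]
finger_gap: 85.3
t 19.08 pos [ 464.9 -241.1   74.6] rot [177.53   1.05  89.56] units [-0.3   0.01 -5.77] turn 19.54 gap 85.3 F [-0.   0.1  0.7] tq [ 0.01  0.04 -0.03]
```

View pics/w9.png

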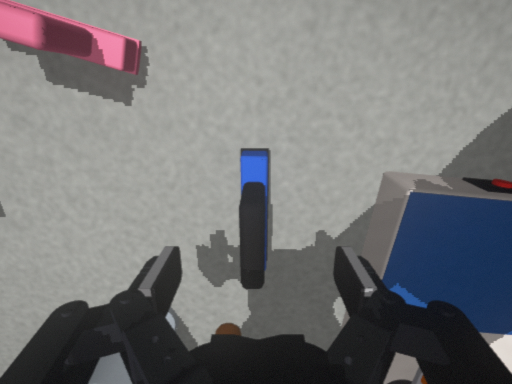

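```bash

python3 -m pendant '[[[0,0,-1,0],[0,0,-1,0],[0,0,-1,0],[0,0,-1,1],[0,0,-1,1],[0,0,-1,1],[0,0,-1,1],[0,0,-1,1],[0,0,0,1],[0,0,0,1]]]'
python3 -m pendant '[[[0,0,0,1],[0,0,0,1],[0,0,0,1],[0,0,0,1],[0,0,0,1],[0,0,0,1],[0,0,0,1],[0,0,0,1],[0,0,0,1],[0,0,0,0.9]]]'
python3 - <<'E'
from h import *
to3(585,-104,210,-5.4)
E
```

```text
time: 19.97
tool_pos: [459.7, -239.3, 255.9]
tcp_rot: [176.4, -0.5, 56.2]
ft_force: [0.1, -0.6, -0.9]
finger_gap: 85.4
time: 20.8
tool_pos: [461.0, -240.1, 264.7]
tcp_rot: [177.5, -3.5, 8.5]
ft_force: [0.3, -0.0, 0.2]
finger_gap: 85.6
t 20.8 pos [ 461.  -240.1  264.7] rot [177.47  -3.51   8.53] units [ 6.96 -5.94  2.91] turn 3.04 gap 85.6 F [ 0.3 -0.   0.2] tq [ 0.01 -0.02 -0.04]
```

```bash
python3 - <<'E'
from scipy.spatial.transform import Rotation as R
import numpy as np
for r in [(-179.99,.1,69.56),(-179.6,.3,93.9),(-179.5,.4,91.2),(-179.2,.2,91.1),(-179,0,91),(-179.7,.6,92.3),(-180,.9,92.3),(179.7,1,83.8),(179.3,1.1,84.9),(179.2,1.2,84.4),(179,1.2,84.4),(178.6,1.1,84.6),(178.1,.9,87.3),(177.8,.9,88.4),(177.1,1.3,89.6),(177.5,1.1,89.6),(176.4,-.5,56.2),(177.5,-3.5,8.5)]:
    print(r,np.degrees(R.from_euler("xyz",r,degrees=True).as_matrix()[:2,2]).round(2))
E
```

```text
(-179.99, 0.1, 69.56) [-0.04 -0.09]
(-179.6, 0.3, 93.9) [-0.38 -0.33]
(-179.5, 0.4, 91.2) [-0.49 -0.41]
(-179.2, 0.2, 91.1) [-0.8  -0.22]
(-179, 0, 91) [-1.   -0.02]
(-179.7, 0.6, 92.3) [-0.28 -0.61]
(-180, 0.9, 92.3) [ 0.04 -0.9 ]
(179.7, 1, 83.8) [ 0.19 -1.03]
(179.3, 1.1, 84.9) [ 0.6  -1.16]
(179.2, 1.2, 84.4) [ 0.68 -1.27]
(179, 1.2, 84.4) [ 0.88 -1.29]
(178.6, 1.1, 84.6) [ 1.29 -1.23]
(178.1, 0.9, 87.3) [ 1.86 -0.99]
(177.8, 0.9, 88.4) [ 2.17 -0.96]
(177.1, 1.3, 89.6) [ 2.89 -1.32]
(177.5, 1.1, 89.6) [ 2.49 -1.12]
(176.4, -0.5, 56.2) [ 3.27 -1.59]
(177.5, -3.5, 8.5) [ 3.83 -1.96]
```

```bash

python3 -m pendant '[[[0.9,-0.7,0,0.5],[0.9,-0.8,0,0.5],[0.9,-0.8,0,0.5],[0.9,-0.8,0.2,0.5],[0.8,-0.8,0.4,0.5],[0.8,-0.8,0.4,0.5],[0.8,-0.6,0.3,0],[0.5,-0.2,0.2,0],[0,0,0,0],[0,0,0,0]]]'
python3 - <<'E'
from h import *
to3(585,-104,190,-5.4)
s=sense();im=snapshot("wrist");cv2.imwrite("pics/w10.png",im[:,:,::-1]);import pickle;pickle.dump(s,open("w10.pkl","wb"))
for n in("scene","top"):
    cv2.imwrite(f"pics/{n}10.png",snapshot(n)[:,:,::-1])
E
```

```text
time: 21.63
tool_pos: [596.6, -125.4, 245.1]
tcp_rot: [178.3, -4.5, -6.4]
ft_force: [0.1, -0.4, 0.4]
finger_gap: 85.4
t 21.63 pos [ 596.6 -125.4  245.1] rot [178.28  -4.49  -6.42] units [-0.91 -1.08  2.66] turn -0.22 gap 85.4 F [ 0.1 -0.4  0.4] tq [-0.01  0.04 -0.02]
```

View pics/w10.png

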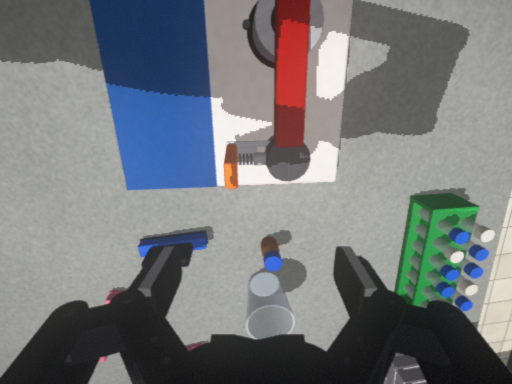

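View pics/scene10.png

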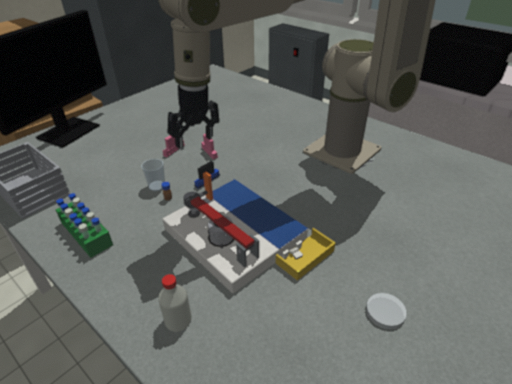

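```bash
cat >> h.py <<'E'
def tilt():
    from scipy.spatial.transform import Rotation as R
    s=sense();print("TILT",np.degrees(R.from_euler("xyz",s["tcp_rot"],degrees=True).as_matrix()[:2,2]).round(2),"J",s["joint_pos"].round(2))
E
python3 -c "
from h import *
tilt()"
python3 -m pendant '[[[0,0,0,-0.5],[0,0,0,-0.5],[0,0,0,-0.5],[0,0,0,-0.5],[0,0,0,-0.5],[0,0,0,-0.5],[0,0,0,-0.5],[0,0,0,-0.5],[0,0,0,-0.5],[0,0,0,-0.5]]]'
python3 - <<'E'
from h import *
tilt()
to3(585,-104,190,-5.4)
m=np.load("mill.npy");c,sn=np.cos(m[2]),np.sin(m[2]);R=np.array([[c,sn],[-sn,c]])
f=lambda P:((P[:,:2]-m[:2])@R.T).round(1)
import pickle
s=pickle.load(open("w10.pkl","rb"))
print(f(ray("wrist",[[231,146],[230,188],[231,165]],159,s)),f(ray("wrist",[[126,189],[216,186],[338,182]],45,s)),f(ray("wrist",[[291,158]],112,s)))
im=cv2.imread("pics/w10.png");cv2.imwrite("pics/w10c.png",cv2.resize(im[120:210,180:330],None,fx=5,fy=5,interpolation=2))
E
```

```text
TILT [ 4.31 -2.24] J [-16.21   4.03  87.59  -0.95  83.61  -9.57]
time: 22.62
tool_pos: [590.9, -134.0, 252.5]
tcp_rot: [176.2, -3.8, 16.9]
ft_force: [-0.4, -0.3, -1.4]
finger_gap: 85.5
TILT [ 4.67 -2.5 ] J [-17.     2.93  88.04  -1.03  83.82 -33.7 ]
t 22.62 pos [ 590.9 -134.   252.5] rot [176.24  -3.76  16.88] units [-0.05 -1.72  3.02] turn 4.86 gap 85.5 F [-0.4 -0.3 -1.4] tq [ 0.05  0.05 -0.04]
[[  -0.8  -84.6]
 [  -3.7 -121.8]
 [  -1.7 -100.9]] [[-141.5 -157.9]
 [ -26.  -159.1]
 [ 139.5 -160.9]] [[  59.9 -108.4]]
```

View pics/w10c.png

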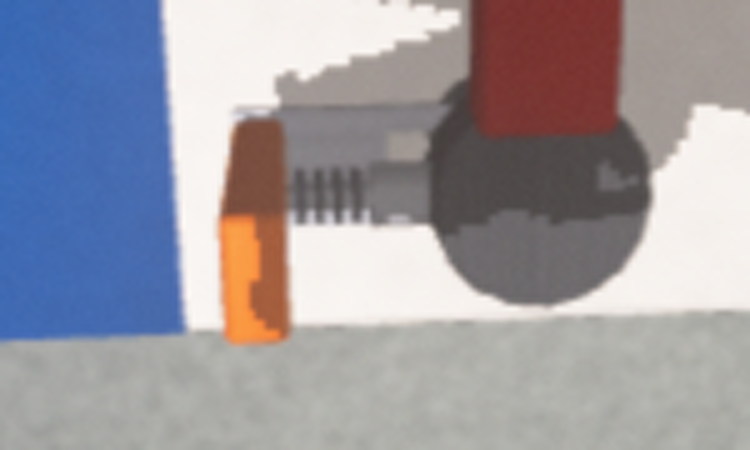

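```bash

python3 - <<'E'
from h import *
m=np.load("mill.npy");c,sn=np.cos(m[2]),np.sin(m[2]);R=np.array([[c,sn],[-sn,c]])
f=lambda P:((P[:,:2]-m[:2])@R.T).round(1)
import pickle
s=pickle.load(open("w10.pkl","rb"))
P=ray("wrist",unc([[255,278],[220,215],[287,218],[225,340],[290,340]],5,(180,120)),159,s);print(P.round(1),f(P))
t=cv2.imread("pics/top10.png")[130:190,250:300]
cv2.imwrite("pics/t10.png",cv2.resize(t,None,fx=8,fy=8,interpolation=2))
to3(585,-106,190,-5.4)
E
```

```text
[[ 583.3 -103.9  159. ]
 [ 579.1  -92.   159. ]
 [ 590.3  -94.   159. ]
 [ 576.4 -114.5  159. ]
 [ 587.8 -116.1  159. ]] [[  -2.5 -110. ]
 [  -7.9  -98.6]
 [   3.5  -99.5]
 [  -8.4 -121.2]
 [   3.  -121.8]]
t 22.62 pos [ 590.9 -134.   252.5] rot [176.24  -3.76  16.88] units [-0.08 -1.63  3.03] turn 4.86 gap 85.5 F [-0.4 -0.3 -1.4] tq [ 0.05  0.05 -0.04]
```

View pics/t10.png

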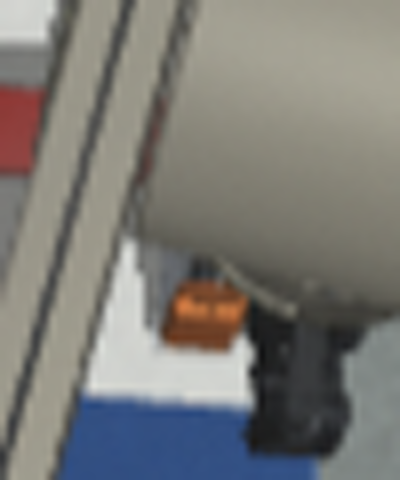

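```bash

python3 -m pendant '[[[0,-0.3,0.3,0.6],[0,-0.3,0.4,0.6],[0,-0.3,0.5,0.6],[0,-0.3,0.5,0.6],[0,-0.2,0.5,0.6],[0,-0.1,0.5,0.6],[0,0,0.4,0.6],[0,0,0.2,0.6],[0,0,0,0],[0,0,0,0]]]' 0
python3 - <<'E'
from h import *
tilt()
to3(585.5,-105.3,121,-5.4)
s=sense();im=snapshot("wrist");cv2.imwrite("pics/w11.png",im[:,:,::-1]);import pickle;pickle.dump(s,open("w11.pkl","wb"))
E
```

```text
time: 23.45
tool_pos: [586.9, -115.0, 190.5]
tcp_rot: [177.8, -5.5, -6.6]
ft_force: [-0.1, 0.8, 0.7]
finger_gap: 42.5
TILT [ 5.21 -2.83] J [-15.16   2.98  94.52  -1.4   76.71  -8.23]
t 23.45 pos [ 586.9 -115.   190.5] rot [177.79  -5.52  -6.57] units [-0.46 -0.61  3.43] turn -0.26 gap 42.5 F [-0.1  0.8  0.7] tq [ 0.04  0.07 -0.01]
```

View pics/w11.png

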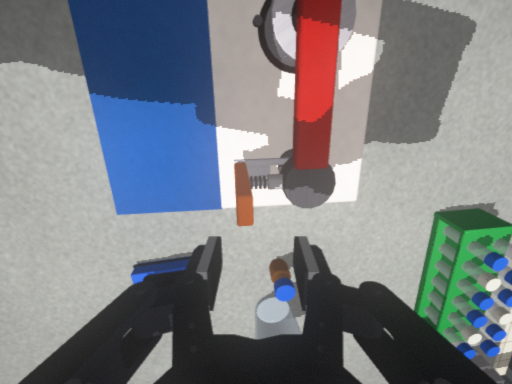

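```bash

python3 - <<'E'
from h import *
import pickle
s=pickle.load(open("w11.pkl","rb"))
im=cv2.imread("pics/w11.png");cv2.imwrite("pics/w11c.png",cv2.resize(im[150:240,200:300],None,fx=6,fy=6,interpolation=2))
print(ray("wrist",[[245,210]],159,s))
E
```

```text
[[ 583.40771433 -103.24857706  159.        ]]
```

View pics/w11c.png

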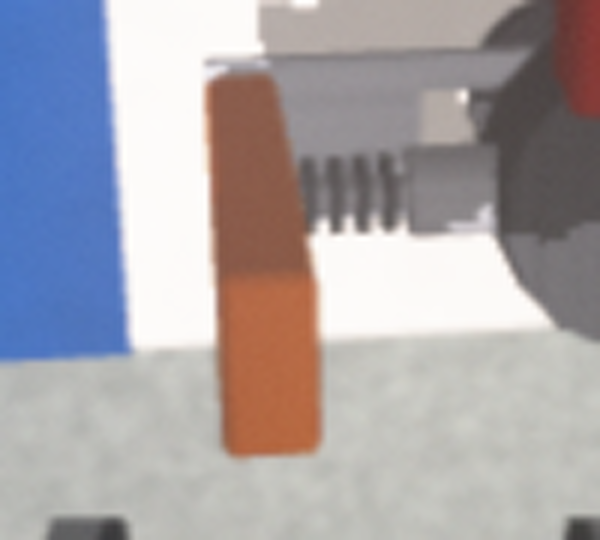

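```bash

python3 -m pendant '[[[-0.2,-0.3,0.3,-0.1],[-0.2,-0.2,0.5,-0.1],[-0.1,-0.1,0.6,0],[0,0,0.6,0],[0,0,0.6,0],[0,0,0.4,0],[0,0,0.2,0],[0,0,0,0],[0,0,0,0],[0,0,0,0]]]'
python3 - <<'E'
from h import *
tilt()
to3(585.5,-105.3,121,-5.4)
E
```

```text
time: 24.33
tool_pos: [583.0, -104.5, 118.1]
tcp_rot: [177.7, -5.4, -5.3]
ft_force: [0.2, -0.4, -0.5]
finger_gap: 42.4
TILT [ 5.16 -2.83] J [-14.21   5.69  99.49  -1.58  69.11  -8.28]
t 24.33 pos [ 583.  -104.5  118.1] rot [177.66  -5.41  -5.33] units [ 0.14  0.04 -0.13] turn 0.02 gap 42.4 F [ 0.2 -0.4 -0.5] tq [-0.01  0.02  0.02]
```

```bash

python3 -m pendant '[[[0.12,0.03,-0.1,0],[0,0,0,0],[0,0,0,0],[0,0,0,0],[0,0,0,0],[0,0,0,0],[0,0,0,0],[0,0,0,0],[0,0,0,0],[0,0,0,0]]]' -1 80
python3 - <<'E'
from h import *
tilt()
to3(585.5,-105.3,121,-5.4)
s=sense();im=snapshot("wrist");cv2.imwrite("pics/w12.png",im[:,:,::-1]);cv2.imwrite("pics/s12.png",snapshot("scene")[:,:,::-1])
a=cv2.imread("pics/w12.png")[90:384,120:400];b=cv2.imread("pics/s12.png")[100:260,140:290]
cv2.imwrite("pics/m12.png",np.hstack([cv2.resize(a,(420,441)),cv2.resize(b,(380,441))]))
E
```

```text
time: 25.17
tool_pos: [582.9, -105.2, 121.1]
tcp_rot: [177.7, -5.0, -5.3]
ft_force: [3.5, 0.0, -0.9]
finger_gap: 12.3
TILT [ 4.74 -2.78] J [-14.25   5.9   98.91  -1.63  69.9   -8.31]
t 25.17 pos [ 582.9 -105.2  121.1] rot [177.67  -4.99  -5.35] units [ 0.13 -0.01  0.01] turn 0.01 gap 12.3 F [ 3.5  0.  -0.9] tq [ 0.15  1.94 -0.11]
```

View pics/m12.png

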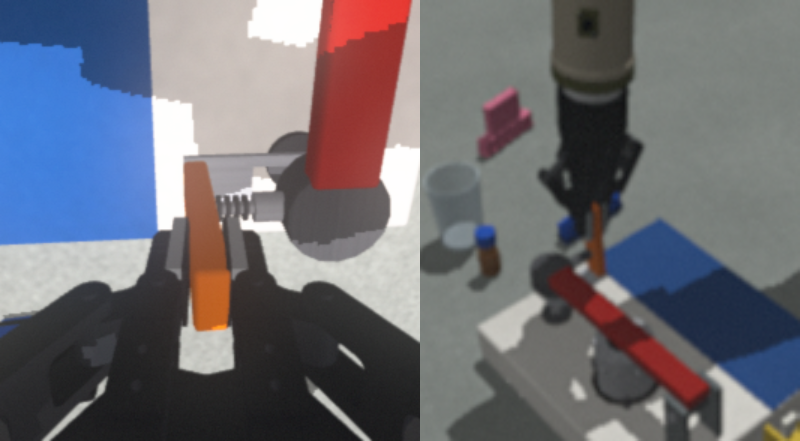

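```bash

python3 -m pendant '[[[-0.2,0,-0.02,0],[-0.2,0,-0.02,0],[-0.2,0,-0.02,0],[-0.2,0,-0.02,0],[-0.15,0,-0.01,0],[-0.1,0,-0.01,0],[-0.1,0,-0.01,0],[-0.1,0,-0.01,0],[-0.05,0,0,0],[-0.05,0,0,0]]]'
python3 - <<'E'
from h import *
tilt()
to3(582.9-23.9,-105.2+2.3,121,-5.4)
E
```

```text
time: 26.1
tool_pos: [560.0, -102.7, 122.9]
tcp_rot: [177.6, -6.0, -5.3]
ft_force: [13.0, -0.0, -5.0]
finger_gap: 12.3
TILT [ 5.76 -2.89] J [-14.69   1.33 103.56  -1.44  68.8   -8.84]
t 26.1 pos [ 560.  -102.7  122.9] rot [177.65  -6.02  -5.28] units [-0.06  0.01  0.09] turn 0.03 gap 12.3 F [13. -0. -5.] tq [-0.1   1.35  0.1 ]
```

```bash

python3 -m pendant '[[[-0.1,0,0,0],[-0.1,0,0,0],[-0.1,0,0,0],[-0.1,0,0,0],[-0.1,0,0,0],[-0.1,0,0,0],[-0.1,0,0,0],[-0.1,0,0,0],[-0.1,0,0,0],[-0.1,0,0,0]]]'
python3 - <<'E'
from h import *
tilt()
to3(582.9-23.9,-105.2+2.3,121,-5.4)
from scipy.spatial.transform import Rotation as R
s=sense();M=R.from_euler("xyz",s["tcp_rot"],degrees=True).as_matrix()
print(M.T@np.array([[-.9956,.094,0],[.094,.9956,0],[0,0,1]]).T)
cv2.imwrite("pics/w13.png",snapshot("wrist")[:,:,::-1])
E
```

```text
time: 26.93
tool_pos: [560.4, -101.8, 128.5]
tcp_rot: [177.3, -9.0, -4.7]
ft_force: [26.0, -0.5, -10.3]
finger_gap: 12.4
TILT [ 8.73 -3.42] J [-14.75  -1.8  106.35  -1.19  66.1   -9.46]
t 26.93 pos [ 560.4 -101.8  128.5] rot [177.3   -9.03  -4.68] units [-0.13  0.05  0.36] turn 0.16 gap 12.4 F [ 26.   -0.5 -10.3] tq [-0.76  2.    0.12]
[[-0.98756541  0.01224183  0.15690346]
 [-0.0049898  -0.99893212  0.04652925]
 [-0.15730551 -0.04516776 -0.98651728]]
```

View pics/w13.png

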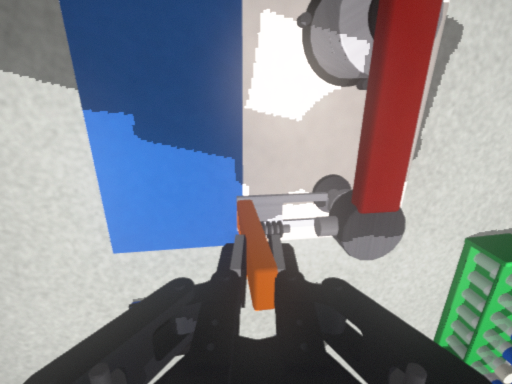

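```bash

python3 -m pendant '[[[-0.02,-0.05,-0.3,0],[-0.02,-0.05,-0.3,0],[-0.02,-0.06,-0.3,0],[-0.02,-0.06,-0.3,0],[-0.01,-0.08,-0.3,0],[0,-0.09,-0.3,0],[0.02,-0.1,-0.3,0],[0.02,-0.1,-0.3,0],[0.02,-0.1,-0.2,0],[0,-0.05,-0.1,0]]]' - 100
python3 - <<'E'
from h import *
tilt()
to3(582.9-23.9,-105.2+2.3,121,-5.4)
from scipy.spatial.transform import Rotation as R
s=sense();M=R.from_euler("xyz",s["tcp_rot"],degrees=True).as_matrix()
print(M.T@np.array([[-.9956,.094,0],[.094,.9956,0],[0,0,1]]).T)
cv2.imwrite("pics/w14.png",snapshot("wrist")[:,:,::-1]);cv2.imwrite("pics/s14.png",snapshot("scene")[:,:,::-1])
a=cv2.imread("pics/w14.png");b=cv2.imread("pics/s14.png")[100:260,140:290]
cv2.imwrite("pics/m14.png",np.hstack([cv2.resize(a,(440,330)),cv2.resize(b,(330,330))]))
E
```

```text
time: 27.82
tool_pos: [563.3, -77.9, 179.9]
tcp_rot: [177.4, -10.7, -3.9]
ft_force: [16.5, -3.1, -13.7]
finger_gap: 12.3
TILT [10.41 -3.35] J [-12.37  -6.13 105.1   -1.11  70.08  -7.96]
t 27.82 pos [563.3 -77.9 179.9] rot [177.36 -10.69  -3.88] units [-0.68  1.13  2.92] turn 0.33 gap 12.3 F [ 16.5  -3.1 -13.7] tq [-2.1   1.01  0.47]
[[-0.98232949  0.02589456  0.18550388]
 [-0.01779087 -0.99884646  0.04521591]
 [-0.18646074 -0.04111665 -0.98160268]]
```

View pics/m14.png

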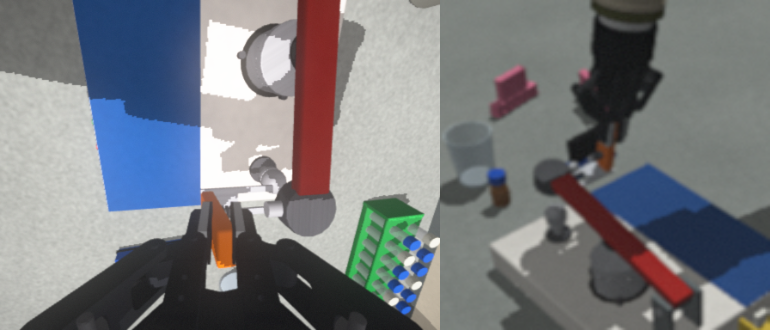

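```bash
cat >> h.py <<'E'
def arm(th,P):
    P=np.atleast_2d(np.array(P,float));o=np.array([60,130,95]);d=P-o;c,s=np.cos(-th),np.sin(-th)
    q=np.c_[d[:,0],c*d[:,1]-s*d[:,2],s*d[:,1]+c*d[:,2]]+o
    return pose(np.load("mill.npy"),q)
E
python3 - <<'E'
from h import *
for n,uvs in(("scene",None),):
    for th in (0,8,10,12,14,16): print(th,proj(n,arm(np.radians(th),[[60,-110,112],[60,130,102],[-24,-110,159]])).round(1).tolist(),arm(np.radians(th),[[-24,-110,138]]).round(1))
b=cv2.imread("pics/s14.png")[160:220,170:250];cv2.imwrite("pics/s14c.png",cv2.resize(b,None,fx=8,fy=8,interpolation=2))
E
```

```text
0 [[191.1, 196.3], [247.8, 243.8], [213.2, 170.8]] [[ 561.9 -101.9  138. ]]
8 [[190.7, 187.8], [248.1, 244.1], [214.8, 162.9]] [[562.7 -93.6 171. ]]
10 [[190.8, 185.7], [248.2, 244.1], [215.3, 161.1]] [[563.  -90.8 179. ]]
12 [[190.9, 183.8], [248.2, 244.2], [216.0, 159.3]] [[563.3 -87.7 187. ]]
14 [[191.1, 181.8], [248.3, 244.3], [216.7, 157.6]] [[563.6 -84.4 194.8]]
16 [[191.3, 179.9], [248.4, 244.3], [217.5, 155.9]] [[563.9 -80.8 202.5]]
```

View pics/s14c.png

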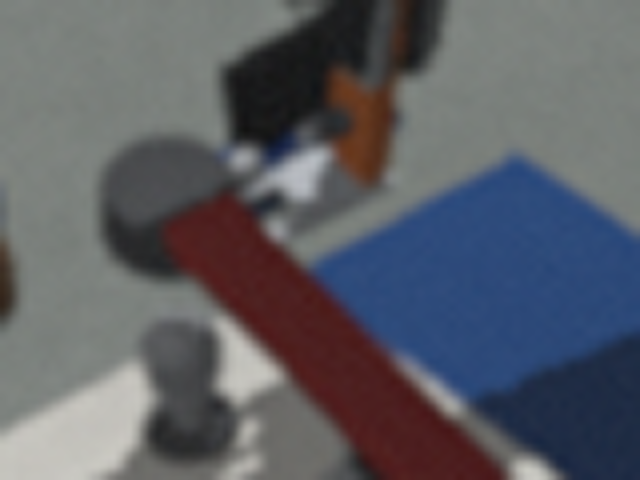

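```bash

python3 -m pendant '[[[0.08,-0.09,-0.25,0],[0.08,-0.09,-0.25,0],[0.08,-0.09,-0.25,0],[0.08,-0.09,-0.25,0],[0.06,-0.08,-0.25,0],[0.05,-0.05,-0.2,0],[0.03,-0.03,-0.1,0],[0,0,0,0],[0,0,0,0],[0,0,0,0]]]' - 100
python3 - <<'E'
from h import *
tilt()
to3(582.9-23.9,-105.2+2.3,121,-5.4)
for th in (18,20,22,24,26): print(th,proj("scene",arm(np.radians(th),[[60,-110,112]])).round(1).tolist(),arm(np.radians(th),[[-24,-110,138]]).round(1))
cv2.imwrite("pics/w15.png",snapshot("wrist")[:,:,::-1]);cv2.imwrite("pics/s15.png",snapshot("scene")[:,:,::-1])
a=cv2.imread("pics/w15.png");b=cv2.imread("pics/s15.png")[155:215,170:230]
cv2.imwrite("pics/m15.png",np.hstack([cv2.resize(a[:,100:412],(312,384)),cv2.resize(b,(480,480),interpolation=2)[:384]]))
E
```

```text
time: 28.75
tool_pos: [567.0, -62.9, 199.5]
tcp_rot: [177.4, -10.7, -3.4]
ft_force: [8.5, 0.4, -3.8]
finger_gap: 12.1
TILT [10.43 -3.26] J [-10.67  -6.59 103.45  -1.34  72.23  -6.73]
t 28.75 pos [567.  -62.9 199.5] rot [177.36 -10.68  -3.4 ] units [-1.    1.84  3.89] turn 0.44 gap 12.1 F [ 8.5  0.4 -3.8] tq [ 0.46  0.93 -0.35]
18 [[191.6, 178.1]] [[564.3 -76.9 210.1]]
20 [[192.0, 176.3]] [[564.7 -72.8 217.5]]
22 [[192.5, 174.5]] [[565.1 -68.4 224.8]]
24 [[193.0, 172.8]] [[565.5 -63.8 231.9]]
26 [[193.6, 171.2]] [[566.  -58.9 238.9]]
```

View pics/m15.png

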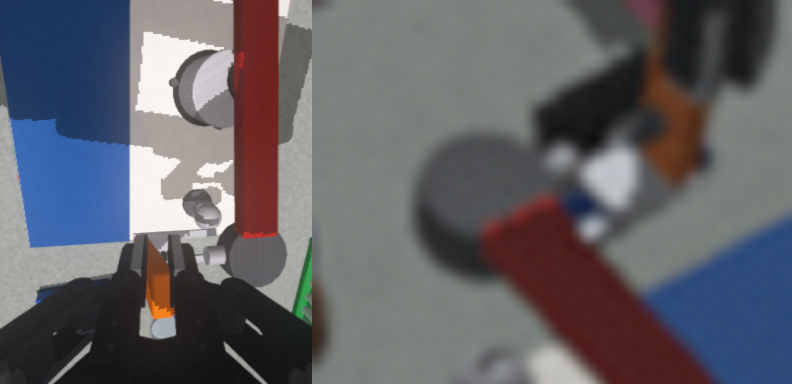

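```bash

python3 - <<'E'
from h import *
a=cv2.imread("pics/w15.png")[215:340,200:320]
cv2.imwrite("pics/w15c.png",cv2.resize(a,None,fx=4.6,fy=4.6,interpolation=2))
s=sense();print(ray("wrist",[[256,300]],235,s))
E
```

```text
[[560.03629577 -67.82942386 235.        ]]
```

View pics/w15c.png

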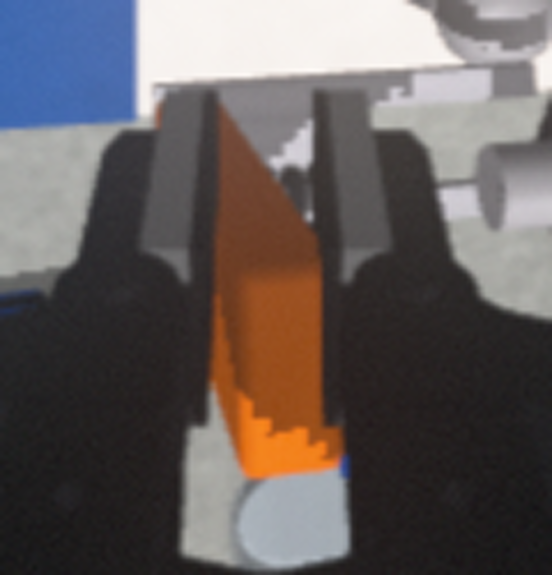

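```bash

python3 -m pendant '[[[0.03,0.0,-0.2,0],[0.03,0.0,-0.2,0],[0.03,0.0,-0.2,0],[0.03,0.0,-0.2,0],[0.02,0,-0.1,0],[0.01,0,-0.05,0],[0,0,0,0],[0,0,0,0],[0,0,0,0],[0,0,0,0]]]' - 120
python3 - <<'E'
from h import *
tilt()
to3(582.9-23.9,-105.2+2.3,121,-5.4)
s=sense()
cv2.imwrite("pics/w16.png",snapshot("wrist")[:,:,::-1]);cv2.imwrite("pics/s16.png",snapshot("scene")[:,:,::-1]);print(sense()["tool_pos"],sense()["qd"].round(2))
a=cv2.imread("pics/w16.png");b=cv2.imread("pics/s16.png")[155:215,170:230]
cv2.imwrite("pics/m16.png",np.hstack([cv2.resize(a[:,100:412],(312,384)),cv2.resize(b,(480,480),interpolation=2)[:384]]))
E
```

```text
time: 29.68
tool_pos: [565.6, -57.4, 208.2]
tcp_rot: [177.8, -10.7, -3.2]
ft_force: [9.6, -2.1, -7.1]
finger_gap: 11.5
TILT [10.52 -2.84] J [-10.38  -7.26 103.13  -0.94  73.2   -6.74]
t 29.68 pos [565.6 -57.4 208.2] rot [177.76 -10.73  -3.24] units [-1.01  2.12  4.33] turn 0.47 gap 11.5 F [ 9.6 -2.1 -7.1] tq [-0.61  1.18 -0.2 ]
[565.58198355 -57.35922776 208.13770116] [-0.06 -0.02 -0.02  0.07  0.12 -0.02]
```

View pics/m16.png

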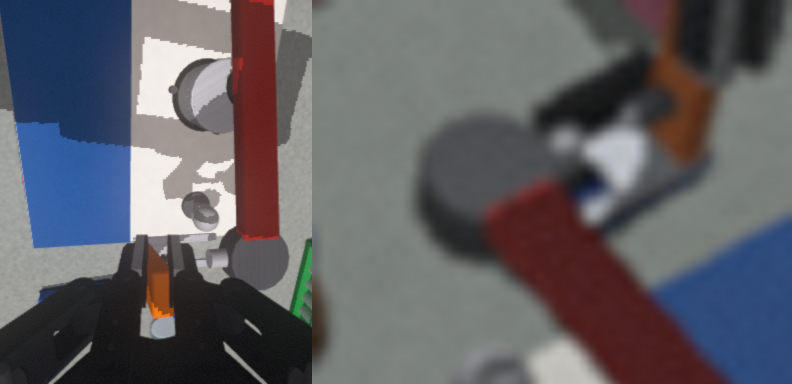

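```bash

python3 -m pendant '[[[0.03,-0.08,-0.25,0],[0.03,-0.08,-0.25,0],[0.03,-0.08,-0.25,0],[0.02,-0.06,-0.2,0],[0.02,-0.04,-0.1,0],[0.01,-0.02,-0.05,0],[0,0,0,0],[0,0,0,0],[0,0,0,0],[0,0,0,0]]]' - 120
python3 - <<'E'
from h import *
tilt()
to3(582.9-23.9,-105.2+2.3,121,-5.4)
cv2.imwrite("pics/s17.png",snapshot("scene")[:,:,::-1])
b=cv2.imread("pics/s17.png")[155:215,170:230]
cv2.imwrite("pics/m17.png",cv2.resize(b,(480,480),interpolation=2))
E
```

```text
time: 30.62
tool_pos: [566.2, -51.6, 216.9]
tcp_rot: [177.2, -11.0, -2.7]
ft_force: [11.0, -3.1, -8.9]
finger_gap: 11.2
TILT [10.78 -3.31] J [ -9.41  -7.8  102.77  -1.56  73.79  -6.11]
t 30.62 pos [566.2 -51.6 216.9] rot [177.21 -11.    -2.74] units [-1.15  2.35  4.78] turn 0.58 gap 11.2 F [11.  -3.1 -8.9] tq [-1.24  1.06 -0.04]
```

View pics/m17.png

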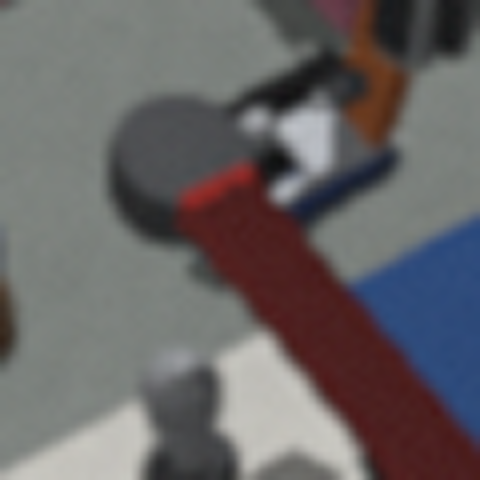

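```bash

python3 -m pendant '[[[0.03,-0.06,-0.2,0],[0.03,-0.06,-0.2,0],[0.02,-0.04,-0.15,0],[0.01,-0.02,-0.05,0],[0,0,0,0],[0,0,0,0],[0,0,0,0],[0,0,0,0],[0,0,0,0],[0,0,0,0]]]'
python3 -c "
from h import *
to3(559,-102.9,121,-5.4)"
python3 -m pendant '[[[0,0,0,0],[0,0,0,0],[0,0,0,0],[0,0,0,0],[0,0,0,0],[0,0,0,0],[0,0,0,0],[0,0,0,0],[0,0,0,0],[0,0,0,0]]]'
python3 - <<'E'
from h import *
tilt()
to3(559,-102.9,121,-5.4);print(sense()["qd"].round(2))
for n in("scene","wrist","top"): cv2.imwrite(f"pics/{n}18.png",snapshot(n)[:,:,::-1])
to3(559,-102.9,121,-5.4)
b=cv2.imread("pics/scene18.png")[155:215,170:230]
cv2.imwrite("pics/m18.png",np.hstack([cv2.resize(b,(400,400),interpolation=2),cv2.resize(cv2.imread("pics/wrist18.png")[:,100:410],(323,400))]))
E
```

```text
time: 31.5
tool_pos: [566.1, -52.6, 215.7]
tcp_rot: [176.5, -11.1, -2.4]
ft_force: [11.2, -2.3, -8.1]
finger_gap: 11.5
t 31.5 pos [566.1 -52.6 215.7] rot [176.5  -11.12  -2.4 ] units [-1.16  2.24  4.75] turn 0.65 gap 11.5 F [11.2 -2.3 -8.1] tq [-0.86  1.23 -0.21]
time: 32.33
tool_pos: [565.7, -56.9, 209.2]
tcp_rot: [176.2, -11.4, -2.6]
ft_force: [9.1, -2.1, -5.0]
finger_gap: 11.4
TILT [11.1  -4.34] J [ -9.32  -7.94 103.78  -2.61  72.43  -5.84]
t 32.33 pos [565.7 -56.9 209.2] rot [176.16 -11.38  -2.56] units [-1.1   2.02  4.42] turn 0.62 gap 11.4 F [ 9.1 -2.1 -5. ] tq [-0.07  1.48 -0.45]
[-0.36 -0.23  0.74 -0.13 -1.06  0.25]
t 32.48 pos [565.7 -56.9 209.3] rot [176.16 -11.38  -2.56] units [-1.1   2.02  4.43] turn 0.62 gap 11.9 F [ 8.6 -1.6 -5.2] tq [-0.08  1.39 -0.38]
```

View pics/m18.png

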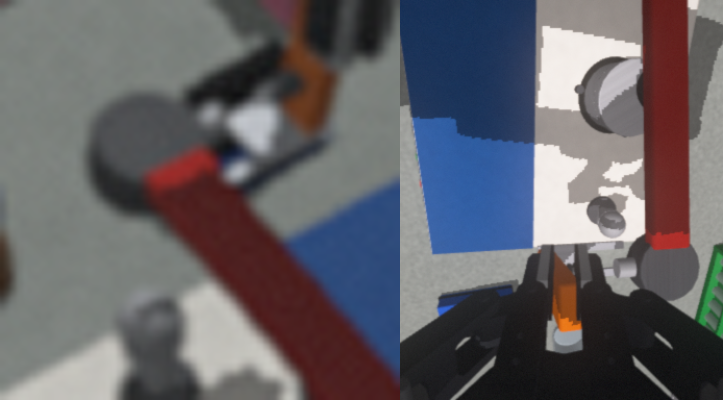

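View pics/scene18.png

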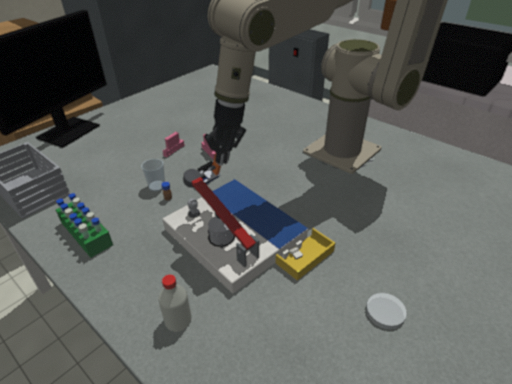

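View pics/top18.png

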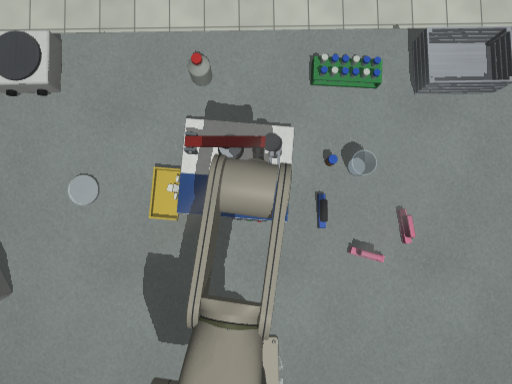

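```bash

python3 -m pendant '[[[0.03,-0.08,-0.25,0],[0.03,-0.08,-0.25,0],[0.03,-0.08,-0.25,0],[0.03,-0.08,-0.25,0],[0.03,-0.08,-0.25,0],[0.03,-0.06,-0.2,0],[0.02,-0.04,-0.12,0],[0,-0.03,-0.06,0],[0,-0.02,-0.05,0],[0,-0.02,-0.05,0]]]'
python3 - <<'E'
from h import *
tilt()
to3(559,-102.9,121,-5.4);print(sense()["qd"].round(2))
for n in("scene","wrist"): cv2.imwrite(f"pics/{n}19.png",snapshot(n)[:,:,::-1])
to3(559,-102.9,121,-5.4);print(sense()["qd"].round(2))
b=cv2.imread("pics/scene19.png")[155:215,170:230]
cv2.imwrite("pics/m19.png",np.hstack([cv2.resize(b,(480,480),interpolation=2),cv2.resize(cv2.imread("pics/wrist19.png")[:,100:410],(323,480))[:, :310]]))
for th in (23,24,25,26,27,28): print(th,240*np.sin(np.radians(th)),proj("scene",arm(np.radians(th),[[60,-110,112]])).round(1).tolist(),240*np.sin(np.radians(th))-52*(1-np.cos(np.radians(th)))+128.5)
E
```

```text
time: 33.32
tool_pos: [567.3, -42.4, 229.4]
tcp_rot: [176.0, -11.8, -2.0]
ft_force: [15.5, -2.2, -12.1]
finger_gap: 11.3
TILT [11.59 -4.45] J [ -7.59  -8.92 102.63  -2.99  74.14  -4.64]
t 33.32 pos [567.3 -42.4 229.4] rot [175.96 -11.85  -2.01] units [-1.41  2.66  5.44] turn 0.74 gap 11.3 F [ 15.5  -2.2 -12.1] tq [-1.66  0.97  0.07]
[ 0.36 -0.04  0.75 -1.59 -1.03  0.21]
t 33.42 pos [567.2 -42.4 229.3] rot [175.96 -11.85  -2.02] units [-1.41  2.66  5.44] turn 0.74 gap 11.6 F [ 15.6  -3.3 -12.6] tq [-1.7   0.9   0.07]
[-0.07 -0.08 -0.04  0.22  0.08 -0.12]
23 93.7754708374257 [[192.7, 173.7]] 218.14172321695258
24 97.61679433819205 [[193.0, 172.8]] 221.6211581356073
25 101.42838281776787 [[193.3, 172.0]] 225.05638774367367
26 105.20907522937858 [[193.6, 171.2]] 228.44636563693527
27 108.95771993749122 [[193.9, 170.4]] 231.79005919528635
28 112.67317506861379 [[194.3, 169.7]] 235.086449897278
```

View pics/m19.png

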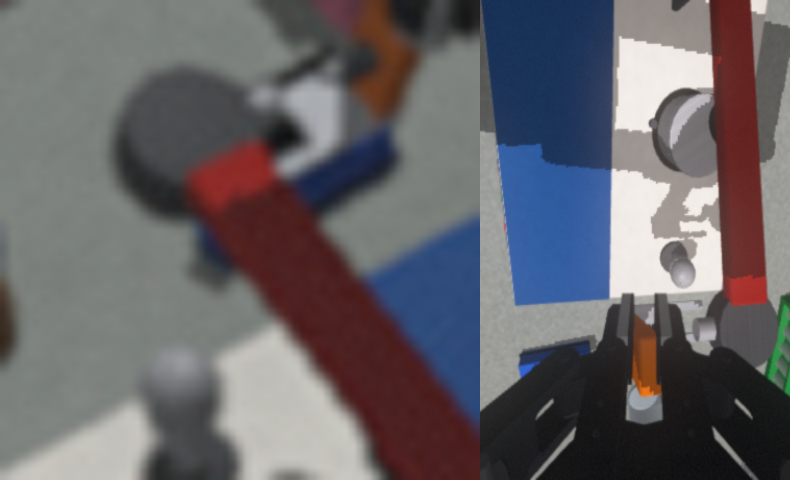

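```bash

python3 -m pendant '[[[0,0,0,0],[0,0,0,0],[0,0,0,0],[0,0,0,0],[0,0,-0.02,0],[0,0,-0.02,0],[0,0,-0.03,0],[0,0,-0.03,0],[0,0,-0.03,0],[0,0,-0.03,0]]]'
python3 - <<'E'
from h import *
to3(559,-102.9,121,-5.4);print(sense()["qd"].round(2))
for n in("wrist","scene"): cv2.imwrite(f"pics/{n}20.png",snapshot(n)[:,:,::-1])
for i in range(4): snapshot("top")
to3(559,-102.9,121,-5.4);print(sense()["qd"].round(2))
b=cv2.imread("pics/scene20.png")[155:215,170:230];t=cv2.imread("pics/scene20.png")[140:290,130:350]
cv2.imwrite("pics/m20.png",np.hstack([cv2.resize(b,(400,400),interpolation=2),cv2.resize(t,(400,400))]))
E
```

```text
time: 34.25
tool_pos: [566.5, -49.2, 220.9]
tcp_rot: [175.2, -11.9, -1.9]
ft_force: [13.3, -1.1, -8.4]
finger_gap: 11.5
t 34.25 pos [566.5 -49.2 220.9] rot [175.2  -11.94  -1.85] units [-1.32  2.28  5.04] turn 0.77 gap 11.5 F [13.3 -1.1 -8.4] tq [-0.55  1.21 -0.23]
[-0.19 -0.17  0.66 -0.41 -0.97 -0.11]
t 34.55 pos [566.6 -49.1 221. ] rot [175.2  -11.94  -1.85] units [-1.32  2.29  5.04] turn 0.78 gap 11.9 F [12.8 -1.3 -9.4] tq [-0.52  1.19 -0.22]
[ 0.03 -0.02 -0.05  0.01 -0.03  0.06]
```

View pics/m20.png

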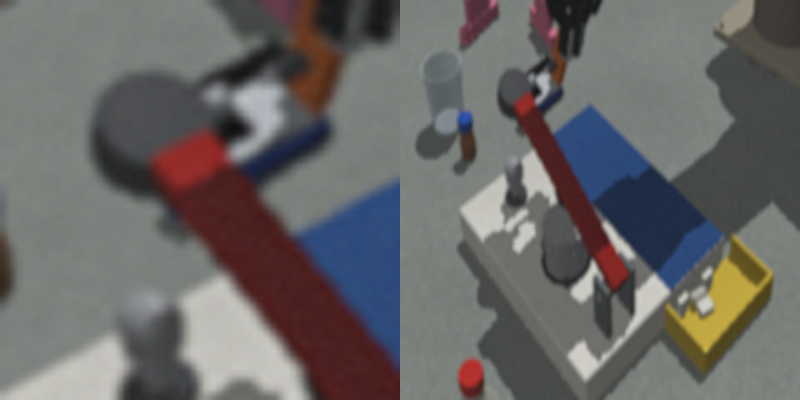

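```bash
python3 -c "
from bench import *
hand_in();s=sense();print(s['time'],s['tool_pos'],s['finger_gap'])"
```

```text
the job is handed in; nothing more can be done
the job is handed in; nothing more can be done
```

The job is done and handed in, at about 34.6 s on the robot's clock. All four chips are in the yellow tray, and the scraper is standing on the bench between the mill and its starting place. The gripper still holds the orange tab with the red clamp arm up.

- **Chips:** after the wipe, four chips showed in the tray, one flat and three leaning on the housing wall. The part of the lane in view was empty, and only the scraper touched the chips.
- **Latch:** I pulled until the travel stopped at about 23 mm while the force rose to 26 N, which I took as the stop. The spring was still pulling at about 13 N at the end.
- **Arm height:** the free end is about 97 mm above the ball by the tool's rise. The last camera picture gave a similar height by eye. Position readings held to 0.1 mm over the last 0.3 s.
- **Bystanders:** the jar, beaker, vial, petri dish and pink look-alikes looked undisturbed in the last pictures.

**Off ideal:**
- The tool drifted to about 12° of tilt during the job, because the rows can't correct it.
- By my estimate the grip sits about 10 mm off the tab's centre, on its hinge side, and about 7 mm higher than planned. It held through the whole lift and while the arm was held still.
- With empty rows the arm sagged about 0.6 mm per row under load, so I ended on small upward rows. The pose stayed put once they stopped.

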